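Put the nut drivers back on the clip rail in size order

TASK

The four nut drivers belong on the clip rail in order of size, smallest (yellow) on the right to largest (red) on the left, each clicked fully home in the clip that fits its shank, with its handle pointing up the slope. The blue one has been hung in the largest clip by mistake: move it to its own clip, and click the yellow and the red one that lie on the bench into theirs. Leave the green one in its clip and do not disturb the mug, the tin and the sanding block.

Things in the scene. Friction and masses are not known exactly. Their poses are not given: they have to be found in the camera images.
- driver_a: Nut driver, yellow handle, smallest of four. Octagonal handle 78 mm long, 26 mm over the flats; round steel shank 12 mm thick, 70 mm long. Origin: on the axis, mid-handle; +x along the axis to the butt; shoulder (handle's front) at x = -39 mm, shank beyond. Lies level on its handle, axis 13 mm up. Starts on the bench left or right of the rail, handle within 0.8 rad of straight ahead.
- driver_a_neck (a point): Point on the axis of the yellow driver's shank, 12.5 mm in front of the shoulder: it lies in the middle of the clip when the driver is home.
- driver_a_butt (a point): Centre of the butt end of the yellow driver's handle, 39 mm behind the origin.
- driver_b: Nut driver, green handle, second smallest of four. Octagonal handle 82 mm long, 28 mm over the flats; round steel shank 14 mm thick, 76 mm long. Origin: on the axis, mid-handle; +x along the axis to the butt; shoulder (handle's front) at x = -41 mm, shank beyond. Lies level on its handle, axis 14 mm up. Starts home in its own clip.
- driver_b_neck (a point): Point on the axis of the green driver's shank, 12.5 mm in front of the shoulder: it lies in the middle of the clip when the driver is home.
- driver_b_butt (a point): Centre of the butt end of the green driver's handle, 41 mm behind the origin.
- driver_c: Nut driver, blue handle, second largest of four. Octagonal handle 86 mm long, 30 mm over the flats; round steel shank 16 mm thick, 83 mm long. Origin: on the axis, mid-handle; +x along the axis to the butt; shoulder (handle's front) at x = -43 mm, shank beyond. Lies level on its handle, axis 15 mm up. Starts in clip_d, loose, handle drooping about 0.25 rad.
- driver_c_neck (a point): Point on the axis of the blue driver's shank, 12.5 mm in front of the shoulder: it lies in the middle of the clip when the driver is home.
- driver_c_butt (a point): Centre of the butt end of the blue driver's handle, 43 mm behind the origin.
- driver_d: Nut driver, red handle, largest of four. Octagonal handle 90 mm long, 32 mm over the flats; round steel shank 18 mm thick, 90 mm long. Origin: on the axis, mid-handle; +x along the axis to the butt; shoulder (handle's front) at x = -45 mm, shank beyond. Lies level on its handle, axis 16 mm up. Starts on the bench left or right of the rail, handle within 0.8 rad of straight ahead.
- driver_d_neck (a point): Point on the axis of the red driver's shank, 12.5 mm in front of the shoulder: it lies in the middle of the clip when the driver is home.
- driver_d_butt (a point): Centre of the butt end of the red driver's handle, 45 mm behind the origin.
- clip_a: Spring clip for a 12 mm shank (yellow driver's home), rightmost. 24 mm long; two sprung jaws, lips 8.4 mm apart, flared mouth 23 mm wide. Origin: middle of the seated shank's axis. +x up the slope (25 deg above level), where the handle points; +z straight out of the mouth (up, leaning 25 deg towards the robot); +y left along the rail. The shank meets the lips 10 mm short of home.
- clip_b: Spring clip for a 14 mm shank (green driver's home), second from the right. 24 mm long; two sprung jaws, lips 10.4 mm apart, flared mouth 25 mm wide. Origin: middle of the seated shank's axis. +x up the slope (25 deg above level), where the handle points; +z straight out of the mouth (up, leaning 25 deg towards the robot); +y left along the rail. The shank meets the lips 11 mm short of home.
- clip_c: Spring clip for a 16 mm shank (blue driver's home), third from the right. 24 mm long; two sprung jaws, lips 12.4 mm apart, flared mouth 27 mm wide. Origin: middle of the seated shank's axis. +x up the slope (25 deg above level), where the handle points; +z straight out of the mouth (up, leaning 25 deg towards the robot); +y left along the rail. The shank meets the lips 12 mm short of home.
- clip_d: Spring clip for a 18 mm shank (red driver's home), leftmost. 24 mm long; two sprung jaws, lips 14.4 mm apart, flared mouth 29 mm wide. Origin: middle of the seated shank's axis. +x up the slope (25 deg above level), where the handle points; +z straight out of the mouth (up, leaning 25 deg towards the robot); +y left along the rail. The shank meets the lips 12 mm short of home.
- rail: Fixed stand: wooden foot 115 x 330 x 16, 118 mm uprights at y = +-148, a 25 mm aluminium bar between them with four clips 68 mm apart, about 115 mm up, each 1 mm above the next smaller. Press a shank in along the clip's -z, parallel to its x: it clicks at 5 to 8 N, then springs home. Clips are slippery: a driver slides down till its shoulder meets the clip. Origin: foot's underside; +x: far side.
- mug: Bystander: coffee mug, 88 mm across, 90 mm tall, 116 mm over its handle (which points to -y). Origin: underside, midway along those 116 mm.
- tin: Bystander: round wax tin, 67 mm across, 37 mm tall. Origin: centre of the underside.
- pad_block: Bystander: pale sanding block, 72 x 84 x 34 mm. Origin: centre of the underside.

How it is judged:
At the end, for the whole second after the job is handed in: Each of the four drivers is home in its own clip: the shank's neck point within 4 mm of the clip's middle sideways and in depth and between 4 mm below and 10 mm above it along the slope, its axis within 0.13 rad of the clip's, handle up the slope, at rest (x of driver_a_neck in the frame of clip_a between -0.004 and 0.01 m and y of driver_a_neck in the frame of clip_a between -0.004 and 0.004 m and z of driver_a_neck in the frame of clip_a between -0.004 and 0.004 m and angle between the x axis of driver_a and the x axis of clip_a, either way round below 0.13 rad and x of driver_a_butt in the frame of clip_a above 0.05 m and linear speed of each of driver_a, driver_b, driver_c, driver_d below 0.02 m/s and x of driver_b_neck in the frame of clip_b between -0.004 and 0.01 m and y of driver_b_neck in the frame of clip_b between -0.004 and 0.004 m and z of driver_b_neck in the frame of clip_b between -0.004 and 0.004 m and angle between the x axis of driver_b and the x axis of clip_b, either way round below 0.13 rad and x of driver_b_butt in the frame of clip_b above 0.05 m and x of driver_c_neck in the frame of clip_c between -0.004 and 0.01 m and y of driver_c_neck in the frame of clip_c between -0.004 and 0.004 m and z of driver_c_neck in the frame of clip_c between -0.004 and 0.004 m and angle between the x axis of driver_c and the x axis of clip_c, either way round below 0.13 rad and x of driver_c_butt in the frame of clip_c above 0.05 m and x of driver_d_neck in the frame of clip_d between -0.004 and 0.01 m and y of driver_d_neck in the frame of clip_d between -0.004 and 0.004 m and z of driver_d_neck in the frame of clip_d between -0.004 and 0.004 m and angle between the x axis of driver_d and the x axis of clip_d, either way round below 0.13 rad and x of driver_d_butt in the frame of clip_d above 0.05 m); the robot touches nothing.
It fails at once if the green driver is pulled out of its clip (distance between driver_b_neck and clip_b above 0.015 m).
It fails at once if the mug is pushed more than 30 mm or tipped (distance of mug from where it was at the start of the episode above 0.03 m or angle between mug's own z axis and vertical above 0.4 rad).
It fails at once if the tin is pushed more than 30 mm (distance of tin from where it was at the start of the episode above 0.03 m).
It fails at once if the sanding block is pushed more than 30 mm (distance of pad_block from where it was at the start of the episode above 0.03 m).
It also fails if it takes over 72 s, if anything falls off the work surface, if the arm or the gripper's body presses on something with over 40 N, if the wrist force passes 120 N, or if a joint passes its speed limit or range.

ROBOT

A 6-joint arm with a two-finger parallel gripper is mounted at the origin on a cart in front of the work surface, level with it; the furniture and walls round the work are solid. World frame = base frame: x ahead of the robot, y to its left, z up, the work surface at z = 0. Lengths are in m, angles in rad, forces in N, time in s.
With the tool pointing down it reaches from about 0.275 to 0.75 m from the base axis. Payload 10.2 kg.
Tool frame: the origin (TCP) lies at the centre of the arm's flange, where the gripper is bolted on; the fingertips stand 173 mm ahead of it and the grasp point (between the pads) lies 155 mm ahead of it; z points along the fingers, x is the direction in which the jaws open and shut, and the axes are right-handed (so a half turn about z gives the same grasp; the last joint's range is limited). The gripper opens to 85 mm and grips with 20 to 120 N. Pads are 22 mm wide; open, the fingers measure 114 mm over their backs; the gripper's body (76 mm by 85 mm) begins 54 mm behind the grasp point. The pads swing forward as they close: fully open they stand 13 mm farther back than shut.
Start: joints at [0.964, 0.313, 1.498, -0, 1.331, -0.223], TCP at [0.197, 0.487, 0.405] pointing down, gripper open.
Joint ranges: [-2.94, 2.94], [-0.97, 2.17], [0.19, 2.56], [-1.23, 4.37], [0.02, 3.11], [-2.88, 2.88]. Speed limits (rad/s): [2.39, 2.39, 3.01, 3.14, 3.14, 3.14].

INTERFACE

Orientations are given as a 3x3 rotation matrix whose columns are the frame's x, y, z axes.
In Python, from station import env gives the robot as it stands.
- The arm moves only by the tool servo_tool, never from a script. Its argument "series" is a list of rows, each an object of numbers: "dx", "dy", "dz": the shift along the tool's x, y, z in m; "rx", "ry", "rz": the turn, a rotation vector about the tool's x, y, z in degrees; "hand": the gripper's target within -1 to 1 (shut at 1, half-way at 0, fully open at -1). A call has 1 to 20 rows; each row shifts and turns the commanded pose from where the row before left it, along the tool's axes as they then stand; what a row does not reach is not made up. A row lasts 1/10 s, in which the tool goes at most 50 mm and 8.59 degrees, less where a joint would pass 70% of its speed; a pose out of reach is approached as far as the arm can. A call is refused whole if a number of a shift passes 0.05 or a number of a turn 8.59, either way. A call with a gripper value outside its range is refused whole. The fingers move at their own pace and stop on an object; "newtons" is the grip in N (left out, the last holds). Time passes only in rows, so rows that do not move let the fingers close. It gives the time, the measured TCP pose, the force and the opening at its end, in the units of the state.
- env.state(): the state, without advancing time (a new reading comes with each control period).
- env.snapshot(name): name is "scene" or "top"; returns the picture (420x560x3 uint8, red, green, blue); there is no depth.
- env.calibration(name): a dict with "K" (3x3 intrinsics, pixels), "T" (4x4, takes a point from camera to world coordinates). Camera axes: x right, y up, looking along -z (the intrinsics and any distortion apply to the point x, -y, -z); pixel columns grow to the right and rows downward; lengths in m; the calibration is good to about 2 mm. A picture is of the moment at which its call begins. calibration takes no time and is no camera call.
- env.sign_off(): hands the job in, once; it reports no verdict.
The state is a dict: "time": time; "joints": joint angles; "joint_vel": joint speeds; "tau": joint torques, N m; "tcp_pos": TCP position; "orientation": TCP orientation; "contact_force": force on the tool from outside, world axes, zero at the start; "wrist_torque": the same for the moment, N m; "finger_gap": opening from 0.0 (shut) to 1.0 (fully open).
Only numpy, scipy, OpenCV 4.12 (cv2) and the standard library are available. Lean on these libraries where they do the work, as an engineer would, in place of code of your own. Each camera call takes 0.05 s, during which the arm holds its last target. There are 200 camera calls.

## Working session

There is one attempt and no reset: what is moved stays moved. The work goes in short steps, Python scripts to look and compute and a tool call to move; the robot and the scene stay as the last step left them, time stands still between calls to the robot, and variables do not carry over. Pictures are saved under pics/ and viewed, about 8 in all and at most 12, crops included, and the job is handed in when it is done.

Besides the shell and the picture viewer there is one more tool, called after ">>>" as name(argument=value, ...), one argument or row to a line, values as JSON. servo_tool: Moves the arm, as the interface text tells. Its arguments: {"type":"object","properties":{"series":{"type":"array","items":{"type":"object","properties":{"dx":{"type":"number"},"dy":{"type":"number"},"dz":{"type":"number"},"rx":{"type":"number"},"ry":{"type":"number"},"rz":{"type":"number"},"hand":{"type":"number"}}}},"newtons":{"type":"number"}},"required":["series"]}

```bash
mkdir -p pics; ls
python3 - <<'E'
from station import env
import cv2,numpy as np
for n in("scene","top"):
    im=env.snapshot(n); cv2.imwrite(f"pics/{n}0.png",cv2.resize(im[:,:,::-1],(800,600),interpolation=cv2.INTER_CUBIC))
    c=env.calibration(n); print(n,c)
s=env.state(); print(s)
E
```

```text
pics
scene {'K': array([[494.07851346,   0.        , 280.45822753],
       [  0.        , 494.07851346, 213.74699144],
       [  0.        ,   0.        ,   1.        ]]), 'T': array([[ 0.79951171,  0.25675048, -0.54301033, -0.20415659],
       [-0.60044234,  0.3178375 , -0.73379038, -1.02422627],
       [-0.01581199,  0.91272039,  0.40827866,  0.67372582],
       [ 0.        ,  0.        ,  0.        ,  1.        ]])}
top {'K': array([[436.58478157,   0.        , 279.48348977],
       [  0.        , 436.58478157, 214.68944233],
       [  0.        ,   0.        ,   1.        ]]), 'T': array([[ 0.11503742,  0.96469424, -0.23692069,  0.26508226],
       [-0.99335417,  0.11261123, -0.02379483, -0.02354482],
       [ 0.0037252 ,  0.23808345,  0.97123756,  1.27489407],
       [ 0.        ,  0.        ,  0.        ,  1.        ]])}
{'time': 0.1, 'joints': array([ 9.63602971e-01,  3.13400707e-01,  1.49834503e+00,  1.99817745e-05,
        1.33100783e+00, -2.23394376e-01]), 'joint_vel': array([ 1.10587586e-03,  1.08412761e-03, -1.63253208e-03,  8.52538426e-05,
        1.52109355e-03,  3.81782333e-04]), 'tau': array([ 7.61763022e-04, -4.12904263e+01, -2.60144305e+01, -2.33014698e-04,
        2.96881029e-03,  3.72460249e-05]), 'tcp_pos': array([0.19657417, 0.48677849, 0.40419483]), 'orientation': array([[ 3.74449791e-01,  9.27246943e-01, -6.78315983e-04],
       [ 9.27246506e-01, -3.74450304e-01, -9.42327268e-04],
       [-1.12776570e-03, -2.76111876e-04, -9.99999326e-01]]), 'contact_force': array([-0.72297177, -0.12769712,  0.63627468]), 'wrist_torque': array([-0.04371926, -0.00535792,  0.00711596]), 'finger_gap': 1.0015548469828093}
```

View pics/top0.png

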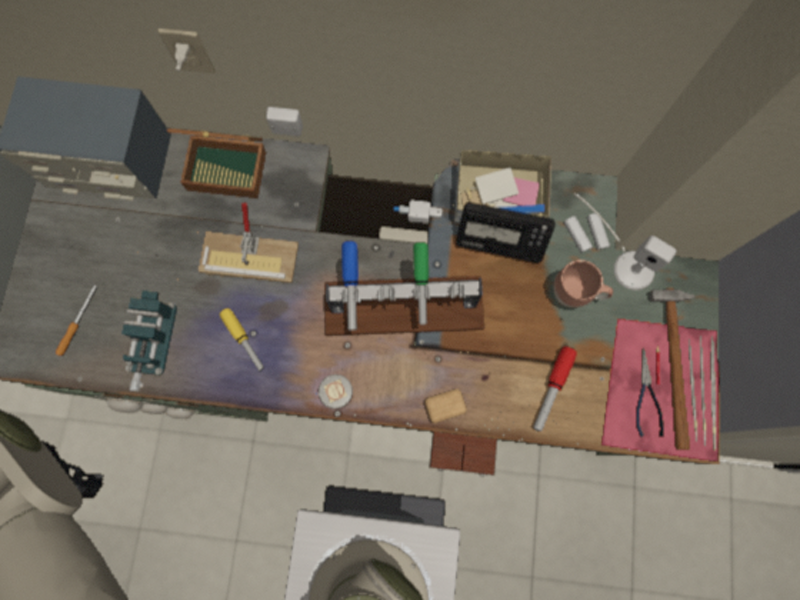

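View pics/scene0.png

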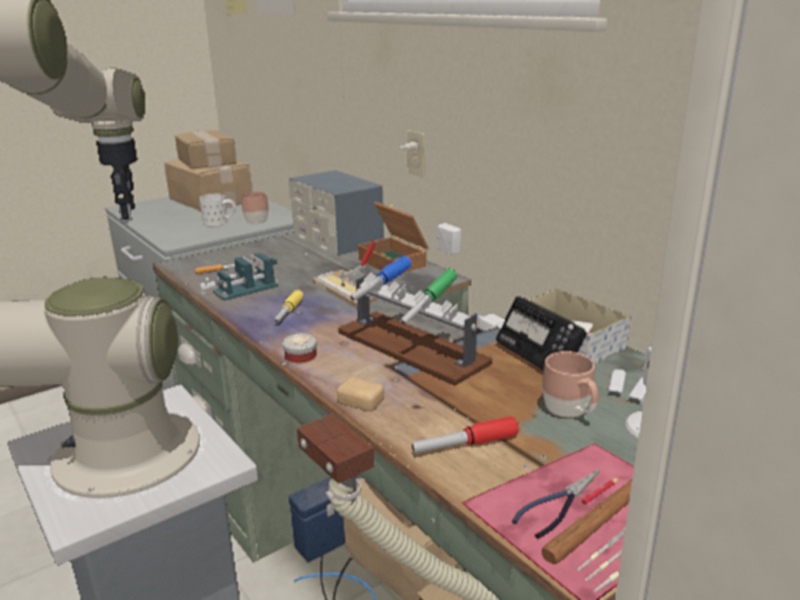

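The pictures show, at 800x600: blue in the leftmost clip with its handle at about (349,262), and green at (420,262). Yellow lies left of the rail at (233,322) and red lies right of it at (562,368). The tin is at (335,391), the block at (445,406) and the mug at (580,285). I'll segment the handles and triangulate them.

```bash
cat > h.py <<'E'
import numpy as np,cv2
from station import env
def cam(n):
    c=env.calibration(n);return c["K"],c["T"]
def ray(n,uv):
    K,T=cam(n);d=np.array([(uv[0]-K[0,2])/K[0,0],-(uv[1]-K[1,2])/K[1,1],-1.])
    d=T[:3,:3]@d;return T[:3,3],d/np.linalg.norm(d)
def proj(n,P):
    K,T=cam(n);q=(np.asarray(P)-T[:3,3])@T[:3,:3];return np.stack([K[0,2]+K[0,0]*q[...,0]/-q[...,2],K[1,2]-K[1,1]*q[...,1]/-q[...,2]],-1)
def onplane(n,uv,z):
    o,d=ray(n,uv);return o+d*(z-o[2])/d[2]
def tri(a,b):
    (o1,d1),(o2,d2)=ray("top",a),ray("scene",b)
    s=np.linalg.lstsq(np.stack([d1,-d2],1),o2-o1,rcond=None)[0]
    p,q=o1+s[0]*d1,o2+s[1]*d2;return (p+q)/2,np.linalg.norm(p-q)
H={"yellow":(22,32,140),"green":(55,80,120),"blue":(105,125,130),"red":(-6,6,150)}
# search windows (native px): top, scene
W={"yellow":((150,210,180,245),(185,200,220,230)),"green":((280,160,310,205),(290,180,325,230)),"blue":((230,160,260,205),(245,175,292,215)),"red":((380,240,410,275),(320,288,370,320))}
def blob(n,im,col,win):
    hsv=cv2.cvtColor(im,cv2.COLOR_RGB2HSV).astype(int);h=(hsv[...,0]+10)%180-10
    lo,hi,s=H[col];m=((h>=lo)&(h<=hi)&(hsv[...,1]>s)&(hsv[...,2]>40)).astype(np.uint8)
    k=np.zeros_like(m);x0,y0,x1,y1=win;k[y0:y1,x0:x1]=1;m*=k
    N,L,st,c=cv2.connectedComponentsWithStats(m)
    i=1+np.argmax(st[1:,4]);p=np.argwhere(L==i)[:,::-1].astype(float);c=p.mean(0)
    w,v=np.linalg.eigh(np.cov((p-c).T));return c,v[:,1],np.sqrt(w),len(p)
def pose(col,ims,W=W,v=True):
    B=[blob(n,ims[n],col,w) for n,w in zip(("top","scene"),W[col])]
    P,e=tri(B[0][0],B[1][0]);ns=[]
    for n,b in zip(("top","scene"),B):
        ns.append(np.cross(ray(n,b[0]+5*b[1])[1],ray(n,b[0]-5*b[1])[1]))
    d=np.cross(*ns);d/=np.linalg.norm(d);d*=np.sign(d[0])
    if v:print(col,P.round(4),"gap",round(e,4),"dir",d.round(3),"elev",np.degrees(np.arcsin(d[2])).round(1),"yaw",np.degrees(np.arctan2(d[1],d[0])).round(1),[(b[0].round(1),b[3],b[2].round(1)) for b in B])
    return P,d
E
python3 - <<'E'
from h import *
ims={n:env.snapshot(n) for n in("top","scene")}
for c in W: pose(c,ims)
for nm,uv,z in(("mug",(580,285),.09),("tin",(335,391),.037),("pad",(445,406),.034),("yellowtip",(261,368),.013),("redtip",(539,429),.016),("railfootL",(325,334),.016),("railfootR",(484,329),.016)): print(nm,onplane("top",np.array(uv)*.7,z).round(3))
a=cv2.resize(ims["top"][155:240,215:355],(800,486),interpolation=cv2.INTER_CUBIC)
cv2.imwrite("pics/ct.png",a[:,:,::-1])
a=cv2.resize(ims["scene"][170:275,225:365],(800,600),interpolation=cv2.INTER_CUBIC)
cv2.imwrite("pics/cs.png",a[:,:,::-1])
E
```

```text
yellow [0.4967 0.3452 0.0099] gap 0.0022 dir [ 0.733  0.674 -0.095] elev -5.4 yaw 42.6 [(array([162.9, 227.2]), 196, array([2.3, 6.9])), (array([205.8, 210.9]), 52, array([1.7, 3.5]))]
green [ 0.6351 -0.0276  0.1403] gap 0.0062 dir [0.873 0.149 0.463] elev 27.6 yaw 9.7 [(array([294.3, 183.9]), 247, array([2.6, 7.9])), (array([310. , 197.5]), 145, array([2.3, 6.2]))]
blue [0.6201 0.1094 0.1329] gap 0.0012 dir [0.966 0.123 0.227] elev 13.1 yaw 7.3 [(array([244.5, 183.6]), 292, array([2.8, 8.5])), (array([276.3, 187.9]), 199, array([2.6, 6.3]))]
red [ 0.4859 -0.3354  0.0177] gap 0.0016 dir [ 0.944 -0.33   0.011] elev 0.6 yaw -19.3 [(array([393.3, 256.8]), 343, array([3.4, 8.4])), (array([344.7, 300.9]), 495, array([4.1, 9.9]))]
mug [ 0.639 -0.344  0.09 ]
tin [0.382 0.113 0.037]
pad [ 0.378 -0.106  0.034]
yellowtip [0.413 0.272 0.013]
redtip [ 0.356 -0.297  0.016]
railfootL [0.497 0.152 0.016]
railfootR [ 0.545 -0.172  0.016]
```

View pics/ct.png

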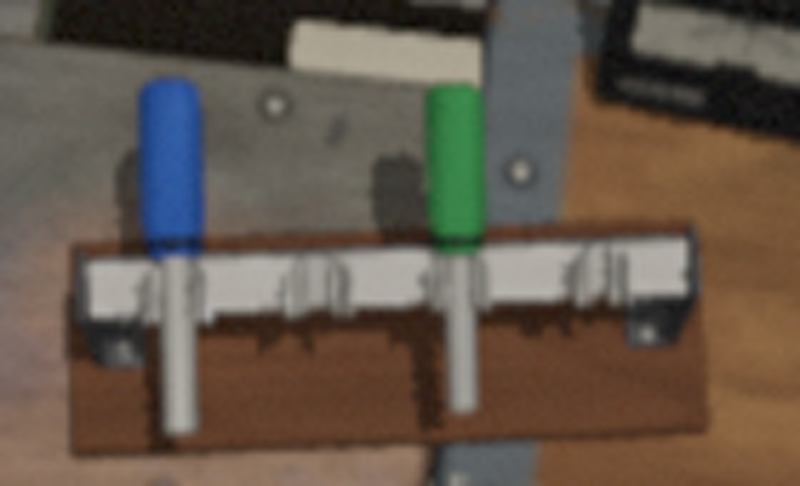

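View pics/cs.png

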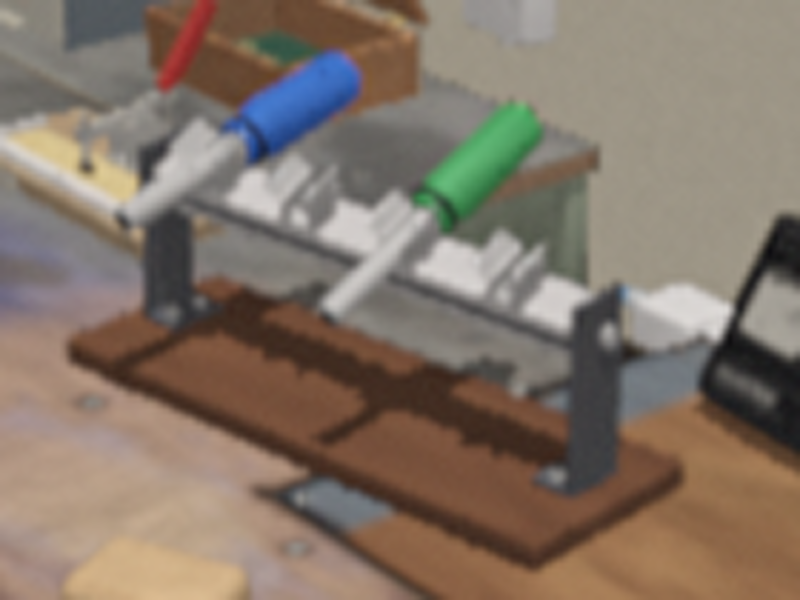

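The top crop shows green's axis running (455,100) to (463,400), with its shoulder at v≈248. The empty clips sit near u≈318 and u≈598, and the foot's front edge runs (72,455) to (703,430). In the scene crop, green's axis runs from tip (332,306) to butt (522,122), and blue's from tip (128,215) to butt (338,78).

```bash
cat >> h.py <<'E'
from scipy.spatial.transform import Rotation as Ro
G=np.array([0,0,.155])
def frame(d,zhint=(0,0,1)):   # x along driver, z out; y left
    d=d/np.linalg.norm(d);y=np.cross(zhint,d);y/=np.linalg.norm(y);return np.stack([d,y,np.cross(d,y)],1)
def toolR(F): return np.stack([F[:,1],F[:,0],-F[:,2]],1)  # tool x=left,y=to butt,z=in
def plan(R,g,N,s=None):
    """constant rows: shift then turn, to bring the grasp point to g with orientation R"""
    s=s or env.state();R0=s["orientation"];p0=s["tcp_pos"]
    w=Ro.from_matrix(R0.T@R).as_rotvec();A=np.zeros((3,3))
    for k in range(N):A+=R0@Ro.from_rotvec(w*k/N).as_matrix()
    d=np.linalg.solve(A,g-R@G-p0)
    print("N",N,"d mm",(d*1e3).round(2),"rot deg",np.degrees(w/N).round(3),"| total shift norm",np.linalg.norm(g-R@G-p0).round(4))
def grasp(s=None):
    s=s or env.state();return s["tcp_pos"]+s["orientation"]@G
E
python3 - <<'E'
from h import *
ct=lambda u,v:(np.array([u,v])+.5)/5.714-.5+[215,155]
cs=lambda u,v:(np.array([u,v])+.5)/5.714-.5+[225,170]
f=[onplane("top",ct(*p),.016) for p in((72,455),(703,430),(690,225),(72,245))]
print("foot",[x.round(4) for x in f],np.linalg.norm(f[1]-f[0]))
yv=(f[0]-f[1]);print("rail yaw front",np.degrees(np.arctan2(-yv[0],yv[1])))
def line(ta,tb,sa,sb):
    n=[np.cross(ray(k,a)[1],ray(k,b)[1]) for k,a,b in(("top",ta,tb),("scene",sa,sb))]
    d=np.cross(*n);d/=np.linalg.norm(d);return d*np.sign(d[0])
for nm,t,s_ in(("green",((455,100),(463.5,400)),((332,306),(522,122))),("blue",((171,100),(181,425)),((128,215),(338,78)))):
    d=line(*[ct(*p) for p in t],*[cs(*p) for p in s_]);print(nm,"elev",np.degrees(np.arcsin(d[2])),"yaw",np.degrees(np.arctan2(d[1],d[0])))
for nm,a,b in(("green tip",(463,410),(332,308)),("green shoulder",(459,248),(430,212)),("green butt",(455,90),(523,121)),("blue tip",(181,430),(126,216)),("blue shoulder",(175,252),(240,138)),("blue butt",(171,82),(340,77))):
    P,e=tri(ct(*a),cs(*b));print(nm,P.round(4),round(e,4))
im=env.snapshot("top")
for c,z in(("yellow",.013),("red",.016)):
    cc,v,_,_=blob("top",im,c,W[c][0]);a,b=[onplane("top",cc+k*v,z) for k in(-5,5)];d=b-a;d*=np.sign(d[0])
    print(c,onplane("top",cc,z).round(4),np.degrees(np.arctan2(d[1],d[0])))
E
```

```text
foot [array([0.4958, 0.153 , 0.016 ]), array([ 0.5464, -0.1681,  0.016 ]), array([ 0.6553, -0.1521,  0.016 ]), array([0.6068, 0.1691, 0.016 ])] 0.32501112538245
rail yaw front 8.962409422039974
green elev 21.408005376838272 yaw 8.716335653563975
blue elev 11.50144901701128 yaw 8.623843821720666
green tip [ 0.5263 -0.0437  0.0971] 0.0037
green shoulder [ 0.5978 -0.0321  0.1243] 0.0007
green butt [ 0.6669 -0.0215  0.152 ] 0.0001
blue tip [0.4977 0.0897 0.1084] 0.0019
blue shoulder [0.5793 0.1027 0.1263] 0.0004
blue butt [0.6579 0.1157 0.1385] 0.0042
yellow [0.4954 0.3449 0.013 ] 42.03753184911745
red [ 0.4858 -0.3355  0.016 ] -19.05118568741515
```

```bash
cat >> h.py <<'E'
yaw=np.radians(8.8);ex=np.array([np.cos(yaw),np.sin(yaw),0]);ey=np.array([-ex[1],ex[0],0])
def axis(el,yw=yaw): return np.array([np.cos(el)*np.cos(yw),np.cos(el)*np.sin(yw),np.sin(el)])
CF=frame(axis(np.radians(25)))
def clip(k): # a..d
    i="abcd".index(k);return np.array([.576,.0005,.117+.001*i])+.0055*ex+(-.1035+.068*i)*ey
def g_in(k,along,h,up): # grasp point for clip k; along: grasp behind shoulder, h above axis, up: clip-z short of home
    return clip(k)+CF@np.array([.0125+along,0,h+up])
E
python3 - <<'E'
from h import *
print({k:clip(k).round(4) for k in"abcd"})
F=frame(axis(np.radians(12)));sh=np.array([.5793,.1027,.1263])
g=sh+F@np.array([.02,0,.002]);print("g",g)
plan(toolR(F),g+F[:,2]*.08,10)
plan(toolR(F),g+F[:,2]*.08,14)
E
```

```text
{'a': array([ 0.5973, -0.1009,  0.117 ]), 'b': array([ 0.5869, -0.0337,  0.118 ]), 'c': array([0.5765, 0.0335, 0.119 ]), 'd': array([0.5661, 0.1007, 0.12  ])}
g [0.59822174 0.10562924 0.13241453]
N 10 d mm [-33.95  40.49   7.76] rot deg [-1.172  0.325 -3.067] | total shift norm 0.527
N 14 d mm [-24.47  28.72   5.61] rot deg [-0.837  0.232 -2.191] | total shift norm 0.527
```

>>> servo_tool(
  series=[
    {"dx":-0.0245,"dy":0.0287,"dz":0.0056,"rx":-0.837,"ry":0.232,"rz":-2.19,"hand":-0.2},
    {"dx":-0.0245,"dy":0.0287,"dz":0.0056,"rx":-0.837,"ry":0.232,"rz":-2.19,"hand":-0.2},
    {"dx":-0.0245,"dy":0.0287,"dz":0.0056,"rx":-0.837,"ry":0.232,"rz":-2.19,"hand":-0.2},
    {"dx":-0.0245,"dy":0.0287,"dz":0.0056,"rx":-0.837,"ry":0.232,"rz":-2.19,"hand":-0.2},
    {"dx":-0.0245,"dy":0.0287,"dz":0.0056,"rx":-0.837,"ry":0.232,"rz":-2.19,"hand":-0.2},
    {"dx":-0.0245,"dy":0.0287,"dz":0.0056,"rx":-0.837,"ry":0.232,"rz":-2.19,"hand":-0.2},
    {"dx":-0.0245,"dy":0.0287,"dz":0.0056,"rx":-0.837,"ry":0.232,"rz":-2.19,"hand":-0.2},
    {"dx":-0.0245,"dy":0.0287,"dz":0.0056,"rx":-0.837,"ry":0.232,"rz":-2.19,"hand":-0.2},
    {"dx":-0.0245,"dy":0.0287,"dz":0.0056,"rx":-0.837,"ry":0.232,"rz":-2.19,"hand":-0.2},
    {"dx":-0.0245,"dy":0.0287,"dz":0.0056,"rx":-0.837,"ry":0.232,"rz":-2.19,"hand":-0.2},
    {"dx":-0.0245,"dy":0.0287,"dz":0.0056,"rx":-0.837,"ry":0.232,"rz":-2.19,"hand":-0.2},
    {"dx":-0.0245,"dy":0.0287,"dz":0.0056,"rx":-0.837,"ry":0.232,"rz":-2.19,"hand":-0.2},
    {"dx":-0.0245,"dy":0.0287,"dz":0.0056,"rx":-0.837,"ry":0.232,"rz":-2.19,"hand":-0.2},
    {"dx":-0.0245,"dy":0.0287,"dz":0.0056,"rx":-0.837,"ry":0.232,"rz":-2.19,"hand":-0.2},
    {"hand":-0.2},
    {"hand":-0.2},
  ],
  newtons=60,
)

```text
invalid input
```

Run:
```python
from h import *
F=frame(axis(np.radians(12)));sh=np.array([.5793,.1027,.1263])
g=sh+F@np.array([.02,0,.002])
print(grasp().round(4),env.state()["finger_gap"])
plan(toolR(F),g,1)
ims={n:env.snapshot(n) for n in("top","scene")}
a=cv2.resize(ims["top"][130:250,200:360],(400,300),interpolation=cv2.INTER_CUBIC)
b=cv2.resize(ims["scene"][70:250,200:350],(400,480),interpolation=cv2.INTER_CUBIC)
o=np.zeros((480,800,3),np.uint8);o[:300,:400]=a;o[:,400:]=b
cv2.imwrite("pics/c1.png",o[:,:,::-1])
```

```text
[0.1965 0.4867 0.2495] 1.001662835245295
N 1 d mm [-219.48  487.47  120.49] rot deg [-11.725   3.252 -30.673] | total shift norm 0.548
```

View pics/c1.png

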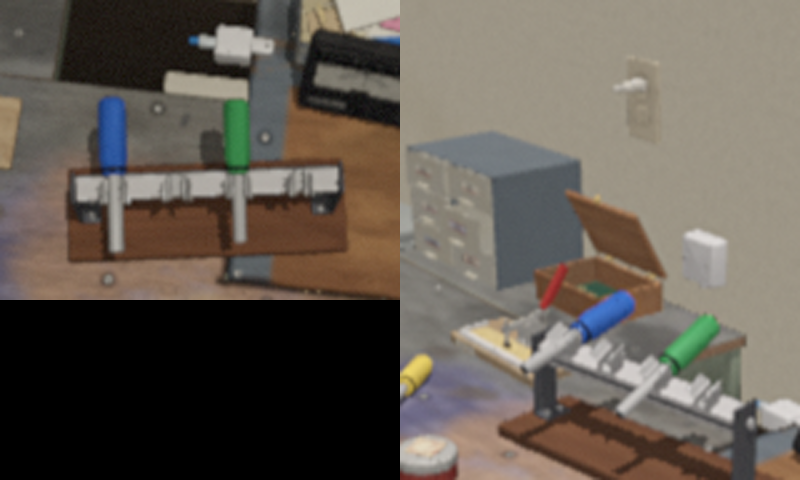

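The move was refused and nothing moved: the picture shows the scene unchanged. I'll try a minimal call to find the cause.

>>> servo_tool(
  series=[
    {"dx":0,"dy":0,"dz":0,"rx":0,"ry":0,"rz":0,"hand":-0.2},
  ],
  newtons=60,
)

```text
time: 0.45
tcp_pos: [0.1966, 0.4868, 0.4047]
orientation: [[0.374, 0.927, -0.0], [0.927, -0.374, -0.0], [-0.0, -0.0, -1.0]]
contact_force: [-0.7, 0.6, -0.2]
finger_gap: 0.857
```

>>> servo_tool(
  series=[
    {"dx":-0.0245,"dy":0.0287,"dz":0.0056,"rx":-0.837,"ry":0.232,"rz":-2.19,"hand":-0.2},
    {"dx":-0.0245,"dy":0.0287,"dz":0.0056,"rx":-0.837,"ry":0.232,"rz":-2.19,"hand":-0.2},
    {"dx":-0.0245,"dy":0.0287,"dz":0.0056,"rx":-0.837,"ry":0.232,"rz":-2.19,"hand":-0.2},
    {"dx":-0.0245,"dy":0.0287,"dz":0.0056,"rx":-0.837,"ry":0.232,"rz":-2.19,"hand":-0.2},
    {"dx":-0.0245,"dy":0.0287,"dz":0.0056,"rx":-0.837,"ry":0.232,"rz":-2.19,"hand":-0.2},
    {"dx":-0.0245,"dy":0.0287,"dz":0.0056,"rx":-0.837,"ry":0.232,"rz":-2.19,"hand":-0.2},
    {"dx":-0.0245,"dy":0.0287,"dz":0.0056,"rx":-0.837,"ry":0.232,"rz":-2.19,"hand":-0.2},
    {"dx":-0.0245,"dy":0.0287,"dz":0.0056,"rx":-0.837,"ry":0.232,"rz":-2.19,"hand":-0.2},
    {"dx":-0.0245,"dy":0.0287,"dz":0.0056,"rx":-0.837,"ry":0.232,"rz":-2.19,"hand":-0.2},
    {"dx":-0.0245,"dy":0.0287,"dz":0.0056,"rx":-0.837,"ry":0.232,"rz":-2.19,"hand":-0.2},
    {"dx":-0.0245,"dy":0.0287,"dz":0.0056,"rx":-0.837,"ry":0.232,"rz":-2.19,"hand":-0.2},
    {"dx":-0.0245,"dy":0.0287,"dz":0.0056,"rx":-0.837,"ry":0.232,"rz":-2.19,"hand":-0.2},
    {"dx":-0.0245,"dy":0.0287,"dz":0.0056,"rx":-0.837,"ry":0.232,"rz":-2.19,"hand":-0.2},
    {"dx":-0.0245,"dy":0.0287,"dz":0.0056,"rx":-0.837,"ry":0.232,"rz":-2.19,"hand":-0.2},
    {"dx":0,"dy":0,"dz":0,"rx":0,"ry":0,"rz":0,"hand":-0.2},
    {"dx":0,"dy":0,"dz":0,"rx":0,"ry":0,"rz":0,"hand":-0.2},
  ],
  newtons=60,
)

```text
time: 2.05
tcp_pos: [0.5497, 0.0975, 0.3621]
orientation: [[-0.152, 0.967, 0.205], [0.988, 0.148, 0.032], [0.001, 0.207, -0.978]]
contact_force: [-0.2, -0.4, -1.2]
finger_gap: 0.601
```

Run:
```python
from h import *
F=frame(axis(np.radians(12)));sh=np.array([.5793,.1027,.1263])
g=sh+F@np.array([.02,0,.002])
print(grasp().round(4),env.state()["finger_gap"])
plan(toolR(F),g,1)
ims={n:env.snapshot(n) for n in("top","scene")}
a=cv2.resize(ims["top"][130:250,200:360],(400,300),interpolation=cv2.INTER_CUBIC)
b=cv2.resize(ims["scene"][70:250,200:350],(400,480),interpolation=cv2.INTER_CUBIC)
o=np.zeros((480,800,3),np.uint8);o[:300,:400]=a;o[:,400:]=b
cv2.imwrite("pics/c2.png",o[:,:,::-1])
```

```text
[0.5814 0.1025 0.2104] 0.6010509093020001
N 1 d mm [ 0.53  0.48 79.86] rot deg [-0.05  -0.027 -0.088] | total shift norm 0.0799
```

All seven keys are needed in each row. The tool is above blue, so I'll descend and grip.

>>> servo_tool(
  series=[
    {"dx":0.0005,"dy":0.0005,"dz":0.02,"rx":0,"ry":0,"rz":0,"hand":-0.2},
    {"dx":0,"dy":0,"dz":0.02,"rx":0,"ry":0,"rz":0,"hand":-0.2},
    {"dx":0,"dy":0,"dz":0.02,"rx":0,"ry":0,"rz":0,"hand":-0.2},
    {"dx":0,"dy":0,"dz":0.01,"rx":0,"ry":0,"rz":0,"hand":-0.2},
    {"dx":0,"dy":0,"dz":0.01,"rx":0,"ry":0,"rz":0,"hand":-0.2},
    {"dx":0,"dy":0,"dz":0,"rx":0,"ry":0,"rz":0,"hand":0.1},
    {"dx":0,"dy":0,"dz":0,"rx":0,"ry":0,"rz":0,"hand":0.6},
    {"dx":0,"dy":0,"dz":0,"rx":0,"ry":0,"rz":0,"hand":1},
    {"dx":0,"dy":0,"dz":0,"rx":0,"ry":0,"rz":0,"hand":1},
    {"dx":0,"dy":0,"dz":0,"rx":0,"ry":0,"rz":0,"hand":1},
  ],
  newtons=80,
)

```text
time: 3.15
tcp_pos: [0.5665, 0.1011, 0.285]
orientation: [[-0.153, 0.966, 0.207], [0.988, 0.149, 0.033], [0.001, 0.209, -0.978]]
contact_force: [-0.4, 2.6, 2.8]
finger_gap: 0.33
```

Run:
```python
from h import *
s=env.state();print(grasp().round(4),s["finger_gap"],s["contact_force"],s["wrist_torque"])
ims={n:env.snapshot(n) for n in("top","scene")}
a=cv2.resize(ims["top"][130:250,200:360],(400,300),interpolation=cv2.INTER_CUBIC)
b=cv2.resize(ims["scene"][130:250,220:340],(400,400),interpolation=cv2.INTER_CUBIC)
o=np.zeros((400,800,3),np.uint8);o[:300,:400]=a;o[:,400:]=b
cv2.imwrite("pics/c3.png",o[:,:,::-1])
# raise handle to 25 deg about the neck, then out
F=frame(axis(np.radians(12)));n=grasp()-F@np.array([.0325,0,.002])
g2=n+CF@np.array([.0325,0,.002]);plan(toolR(CF),g2+CF[:,2]*.002,4)
```

```text
[0.5985 0.1062 0.1334] 0.3302555180250854 [-0.43806263  2.59465847  2.80038677] [0.45305555 0.12852373 0.0331147 ]
N 4 d mm [ 0.02 -8.97 -2.09] rot deg [-3.23  -0.007 -0.007] | total shift norm 0.0368
```

View pics/c3.png

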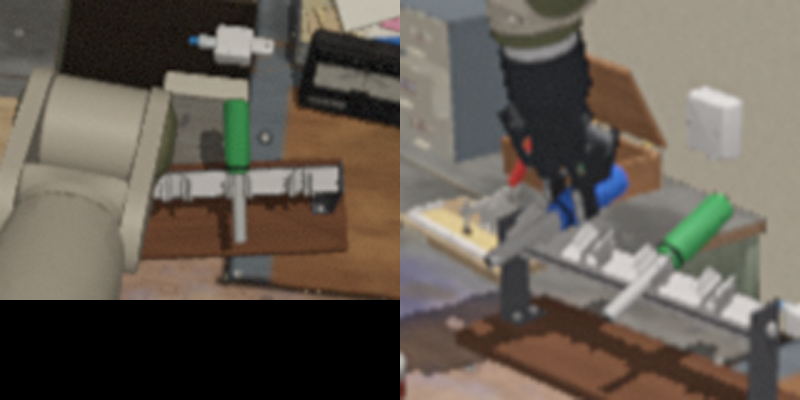

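The picture shows the fingers closed on the blue handle near its shoulder, and the opening of about 28 mm agrees. I'll level it to 25° about the neck, then draw it out along the clip's +z.

>>> servo_tool(
  series=[
    {"dx":0,"dy":-0.009,"dz":-0.002,"rx":-3.23,"ry":0,"rz":0,"hand":1},
    {"dx":0,"dy":-0.009,"dz":-0.002,"rx":-3.23,"ry":0,"rz":0,"hand":1},
    {"dx":0,"dy":-0.009,"dz":-0.002,"rx":-3.23,"ry":0,"rz":0,"hand":1},
    {"dx":0,"dy":-0.009,"dz":-0.002,"rx":-3.23,"ry":0,"rz":0,"hand":1},
    {"dx":0,"dy":0,"dz":-0.005,"rx":0,"ry":0,"rz":0,"hand":1},
    {"dx":0,"dy":0,"dz":-0.005,"rx":0,"ry":0,"rz":0,"hand":1},
    {"dx":0,"dy":0,"dz":-0.01,"rx":0,"ry":0,"rz":0,"hand":1},
    {"dx":0,"dy":0,"dz":-0.02,"rx":0,"ry":0,"rz":0,"hand":1},
    {"dx":0,"dy":0,"dz":-0.02,"rx":0,"ry":0,"rz":0,"hand":1},
  ],
  newtons=80,
)

```text
time: 4.15
tcp_pos: [0.5051, 0.0912, 0.3373]
orientation: [[-0.153, 0.896, 0.417], [0.988, 0.139, 0.064], [-0.0, 0.421, -0.907]]
contact_force: [-0.0, 0.7, -1.1]
finger_gap: 0.33
```

Run:
```python
from h import *
s=env.state();g=grasp();print(g.round(4),s["finger_gap"],s["contact_force"],s["wrist_torque"])
print("rel clip d",(CF.T@(g-clip("d"))).round(4),"rel clip c",(CF.T@(g-clip("c"))).round(4))
plan(toolR(CF),g_in("c",.024,.001,.030),3)
ims={n:env.snapshot(n) for n in("top","scene")}
b=cv2.resize(ims["scene"][120:240,220:340],(600,600),interpolation=cv2.INTER_CUBIC)
for k in"abcd":
    for p,c in((clip(k),(0,255,0)),(clip(k)+CF[:,2]*.015,(255,0,255)),(clip(k)+CF[:,0]*.012,(0,255,255))):
        u=(proj("scene",p)-[220,120]+.5)*5-.5;cv2.circle(b,tuple(int(x) for x in u),2,c,-1)
a=cv2.resize(ims["top"][175:220,300:350],(200,180),interpolation=cv2.INTER_CUBIC)
cv2.imwrite("pics/c4.png",b[:,:,::-1])
```

```text
[0.5697 0.1012 0.1968] 0.32971421131423384 [-0.04302525  0.74420919 -1.0527684 ] [-0.04470829  0.21339554  0.00228563]
rel clip d [ 0.0358 -0.0001  0.068 ] rel clip c [0.0362 0.0679 0.0689]
N 3 d mm [-22.67   0.05  12.66] rot deg [-0.024  0.008 -0.002] | total shift norm 0.0779
```

View pics/c4.png

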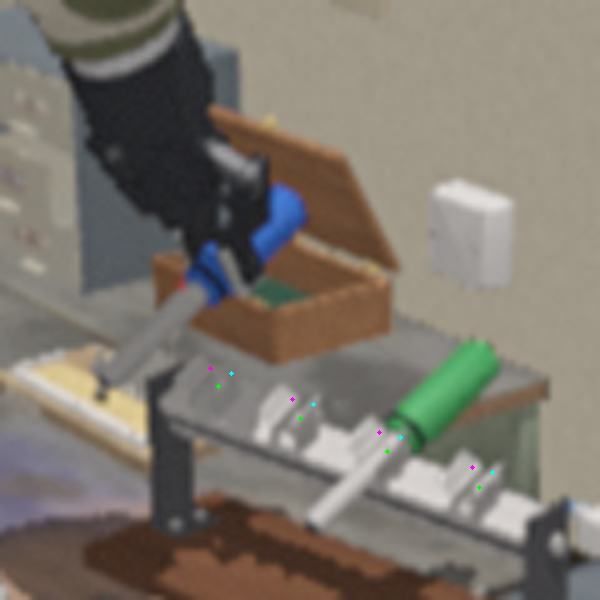

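Blue is clear of the clip: its tip is at crop (105,390), its shoulder near (200,290) and its butt near (290,205). The predicted clip centres fall on the clips and on green's shank. I'll check the pose in the grip against the projection.

Run:
```python
from h import *
g=grasp()
for el in(21,25,29):
  F=frame(axis(np.radians(el)))
  print(el,[(x,((proj("scene",g+F[:,0]*x-CF[:,2]*.002)-[220,120]+.5)*5-.5).round(0)) for x in(-.103,-.02,.066)])
```

```text
21 [(-0.103, array([101., 366.])), (-0.02, array([199., 282.])), (0.066, array([295., 199.]))]
25 [(-0.103, array([105., 376.])), (-0.02, array([199., 284.])), (0.066, array([293., 193.]))]
29 [(-0.103, array([110., 385.])), (-0.02, array([200., 286.])), (0.066, array([290., 187.]))]
```

>>> servo_tool(
  series=[
    {"dx":-0.0227,"dy":0,"dz":0,"rx":0,"ry":0,"rz":0,"hand":1},
    {"dx":-0.0227,"dy":0,"dz":0,"rx":0,"ry":0,"rz":0,"hand":1},
    {"dx":-0.0226,"dy":0,"dz":0,"rx":0,"ry":0,"rz":0,"hand":1},
    {"dx":0,"dy":0,"dz":0.02,"rx":0,"ry":0,"rz":0,"hand":1},
    {"dx":0,"dy":0,"dz":0.019,"rx":0,"ry":0,"rz":0,"hand":1},
    {"dx":0,"dy":0,"dz":0.005,"rx":0,"ry":0,"rz":0,"hand":1},
    {"dx":0,"dy":0,"dz":0.005,"rx":0,"ry":0,"rz":0,"hand":1},
    {"dx":0,"dy":0,"dz":0,"rx":0,"ry":0,"rz":0,"hand":1},
  ],
  newtons=100,
)

```text
time: 5.05
tcp_pos: [0.5361, 0.0276, 0.2914]
orientation: [[-0.153, 0.896, 0.416], [0.988, 0.139, 0.065], [0.0, 0.421, -0.907]]
contact_force: [0.1, -0.1, -1.6]
finger_gap: 0.323
```

```bash
cat >> h.py <<'E'
def rep(k):
    s=env.state();g=grasp(s);print("t",round(s["time"],2),"rel clip",k,(CF.T@(g-clip(k))*1e3).round(1),"mm; force in clip axes",(CF.T@s["contact_force"]).round(1),"torque tool",(s["orientation"].T@s["wrist_torque"]).round(2),"gap",round(s["finger_gap"],3),"rot err",np.degrees(Ro.from_matrix(toolR(CF).T@s["orientation"]).as_rotvec()).round(1))
E
python3 - <<'E'
from h import *
rep("c")
E
```

```text
t 5.05 rel clip c [35.7  0.4 18.5] mm; force in clip axes [-0.6 -0.1 -1.5] torque tool [ 0.25  0.   -0.03] gap 0.323 rot err [0.1 0.  0. ]
```

>>> servo_tool(
  series=[
    {"dx":0,"dy":0,"dz":0.003,"rx":0,"ry":0,"rz":0,"hand":1},
    {"dx":0,"dy":0,"dz":0.003,"rx":0,"ry":0,"rz":0,"hand":1},
    {"dx":0,"dy":0,"dz":0,"rx":0,"ry":0,"rz":0,"hand":1},
  ],
)

```text
time: 5.35
tcp_pos: [0.5386, 0.0282, 0.2867]
orientation: [[-0.153, 0.896, 0.418], [0.988, 0.138, 0.065], [0.0, 0.423, -0.906]]
contact_force: [1.8, 3.7, -0.6]
finger_gap: 0.322
```

```bash
python3 -c "
from h import *
rep('c')"
```

```text
t 5.35 rel clip c [36.2  0.6 13.1] mm; force in clip axes [ 1.9  3.4 -1.6] torque tool [-0.08  0.6   0.07] gap 0.322 rot err [-0.  0.  0.]
```

>>> servo_tool(
  series=[
    {"dx":0,"dy":0,"dz":0.003,"rx":0,"ry":0,"rz":0,"hand":1},
    {"dx":0,"dy":0,"dz":0.001,"rx":0,"ry":0,"rz":0,"hand":1},
    {"dx":0,"dy":0,"dz":0,"rx":0,"ry":0,"rz":0,"hand":1},
  ],
)

```text
time: 5.65
tcp_pos: [0.5401, 0.0283, 0.2816]
orientation: [[-0.153, 0.897, 0.416], [0.988, 0.138, 0.065], [0.001, 0.421, -0.907]]
contact_force: [2.6, 3.9, -6.7]
finger_gap: 0.318
```

```bash
python3 -c "
from h import *
rep('c')"
```

```text
t 5.65 rel clip c [35.1  0.6  7.9] mm; force in clip axes [ 0.   3.5 -7.4] torque tool [-0.12  0.48  0.14] gap 0.318 rot err [0.1 0.  0. ]
```

It has clicked: the clip now pulls the shank inward. I'll follow it down a little.

>>> servo_tool(
  series=[
    {"dx":0.001,"dy":0,"dz":0.002,"rx":0,"ry":0,"rz":0,"hand":1},
    {"dx":0,"dy":0,"dz":0,"rx":0,"ry":0,"rz":0,"hand":1},
  ],
)

```text
time: 5.85
tcp_pos: [0.5409, 0.029, 0.2803]
orientation: [[-0.153, 0.896, 0.416], [0.988, 0.139, 0.064], [-0.0, 0.421, -0.907]]
contact_force: [0.1, -0.5, -2.1]
finger_gap: 0.323
```

```bash
python3 -c "
from h import *
rep('c')"
```

```text
t 5.85 rel clip c [35.5  1.   6.4] mm; force in clip axes [-0.9 -0.5 -1.9] torque tool [ 0.28 -0.08 -0.02] gap 0.323 rot err [ 0.1 -0.   0. ]
```

>>> servo_tool(
  series=[
    {"dx":0.0005,"dy":0,"dz":0.002,"rx":0,"ry":0,"rz":0,"hand":1},
    {"dx":0,"dy":0,"dz":0,"rx":0,"ry":0,"rz":0,"hand":1},
  ],
)

```text
time: 6.05
tcp_pos: [0.5417, 0.0295, 0.2794]
orientation: [[-0.153, 0.896, 0.417], [0.988, 0.139, 0.064], [-0.001, 0.422, -0.907]]
contact_force: [-3.8, -3.1, 5.0]
finger_gap: 0.318
```

```bash
python3 -c "
from h import *
rep('c')"
```

```text
t 6.05 rel clip c [36.   1.4  5.1] mm; force in clip axes [-1.8 -2.5  6.3] torque tool [ 0.79 -0.25 -0.06] gap 0.318 rot err [ 0. -0. -0.]
```

Blue settled at about z 6.4, y 1.0. I'll release it with a partial opening and retreat.

>>> servo_tool(
  series=[
    {"dx":-0.0004,"dy":0,"dz":-0.001,"rx":0,"ry":0,"rz":0,"hand":0.2},
    {"dx":0,"dy":0,"dz":0,"rx":0,"ry":0,"rz":0,"hand":-0.1},
    {"dx":0,"dy":0,"dz":0,"rx":0,"ry":0,"rz":0,"hand":-0.1},
    {"dx":0,"dy":0,"dz":0,"rx":0,"ry":0,"rz":0,"hand":-0.1},
    {"dx":0,"dy":0,"dz":-0.01,"rx":0,"ry":0,"rz":0,"hand":-0.1},
    {"dx":0,"dy":0,"dz":-0.02,"rx":0,"ry":0,"rz":0,"hand":-0.1},
    {"dx":0,"dy":0,"dz":-0.03,"rx":0,"ry":0,"rz":0,"hand":-0.1},
    {"dx":0,"dy":0,"dz":-0.04,"rx":0,"ry":0,"rz":0,"hand":-0.1},
  ],
)

```text
time: 6.85
tcp_pos: [0.4988, 0.0229, 0.3709]
orientation: [[-0.153, 0.897, 0.415], [0.988, 0.138, 0.065], [0.001, 0.42, -0.908]]
contact_force: [0.2, 0.4, -0.1]
finger_gap: 0.548
```

Run:
```python
from h import *
rep("c")
# next: red on the bench
d=axis(0,np.radians(-19));F=frame(d);o=np.array([.4858,-.3355,.016])
g=o-d*.025;g[2]=.0215;print("g",g)
plan(toolR(F),g+[0,0,.12],16)
im=env.snapshot("scene")
b=cv2.resize(im[120:240,220:340],(600,600),interpolation=cv2.INTER_CUBIC)
cv2.imwrite("pics/c5.png",b[:,:,::-1])
```

```text
t 6.85 rel clip c [ 35.    1.5 106.5] mm; force in clip axes [ 0.2  0.4 -0.2] torque tool [ 0.17 -0.   -0.02] gap 0.548 rot err [0.2 0.  0. ]
g [ 0.46216204 -0.3273608   0.0215    ]
N 16 d mm [-22.37  -1.64   4.01] rot deg [ 1.52  -0.38   1.709] | total shift norm 0.3599
```

View pics/c5.png

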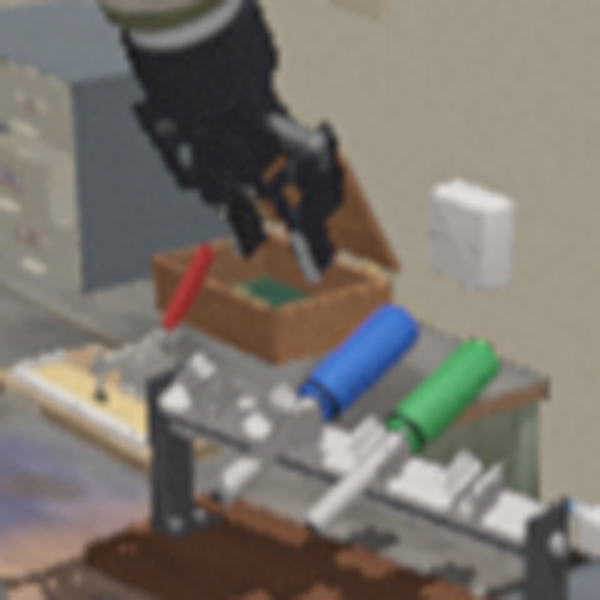

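Blue sits parallel to green and fully in. On to red.

>>> servo_tool(
  series=[
    {"dx":-0.0224,"dy":-0.0016,"dz":0.004,"rx":1.52,"ry":-0.38,"rz":1.71,"hand":-0.1},
    {"dx":-0.0224,"dy":-0.0016,"dz":0.004,"rx":1.52,"ry":-0.38,"rz":1.71,"hand":-0.1},
    {"dx":-0.0224,"dy":-0.0016,"dz":0.004,"rx":1.52,"ry":-0.38,"rz":1.71,"hand":-0.1},
    {"dx":-0.0224,"dy":-0.0016,"dz":0.004,"rx":1.52,"ry":-0.38,"rz":1.71,"hand":-0.1},
    {"dx":-0.0224,"dy":-0.0016,"dz":0.004,"rx":1.52,"ry":-0.38,"rz":1.71,"hand":-0.1},
    {"dx":-0.0224,"dy":-0.0016,"dz":0.004,"rx":1.52,"ry":-0.38,"rz":1.71,"hand":-0.1},
    {"dx":-0.0224,"dy":-0.0016,"dz":0.004,"rx":1.52,"ry":-0.38,"rz":1.71,"hand":-0.1},
    {"dx":-0.0224,"dy":-0.0016,"dz":0.004,"rx":1.52,"ry":-0.38,"rz":1.71,"hand":-0.1},
    {"dx":-0.0224,"dy":-0.0016,"dz":0.004,"rx":1.52,"ry":-0.38,"rz":1.71,"hand":-0.4},
    {"dx":-0.0224,"dy":-0.0016,"dz":0.004,"rx":1.52,"ry":-0.38,"rz":1.71,"hand":-0.4},
    {"dx":-0.0224,"dy":-0.0016,"dz":0.004,"rx":1.52,"ry":-0.38,"rz":1.71,"hand":-0.4},
    {"dx":-0.0224,"dy":-0.0016,"dz":0.004,"rx":1.52,"ry":-0.38,"rz":1.71,"hand":-0.4},
    {"dx":-0.0224,"dy":-0.0016,"dz":0.004,"rx":1.52,"ry":-0.38,"rz":1.71,"hand":-0.4},
    {"dx":-0.0224,"dy":-0.0016,"dz":0.004,"rx":1.52,"ry":-0.38,"rz":1.71,"hand":-0.4},
    {"dx":-0.0224,"dy":-0.0016,"dz":0.004,"rx":1.52,"ry":-0.38,"rz":1.71,"hand":-0.4},
    {"dx":-0.0224,"dy":-0.0016,"dz":0.004,"rx":1.52,"ry":-0.38,"rz":1.71,"hand":-0.4},
    {"dx":0,"dy":0,"dz":0,"rx":0,"ry":0,"rz":0,"hand":-0.4},
  ],
)

```text
time: 8.6
tcp_pos: [0.4625, -0.3296, 0.2964]
orientation: [[0.329, 0.944, 0.001], [0.944, -0.329, -0.001], [-0.0, 0.001, -1.0]]
contact_force: [0.3, 0.8, 1.3]
finger_gap: 0.704
```

Run:
```python
from h import *
d=axis(0,np.radians(-19));F=frame(d);o=np.array([.4858,-.3355,.016])
g=o-d*.025;g[2]=.0215;print(grasp(),env.state()["finger_gap"])
plan(toolR(F),g,5)
```

```text
[ 0.46271872 -0.3297261   0.14136144] 0.7039223449368908
N 5 d mm [ 0.41 -0.24 23.97] rot deg [ 0.015  0.003 -0.041] | total shift norm 0.1199
```

>>> servo_tool(
  series=[
    {"dx":0.001,"dy":-0.001,"dz":0.03,"rx":0,"ry":0,"rz":0,"hand":-0.4},
    {"dx":0.001,"dy":0,"dz":0.03,"rx":0,"ry":0,"rz":0,"hand":-0.4},
    {"dx":0,"dy":0,"dz":0.03,"rx":0,"ry":0,"rz":0,"hand":-0.4},
    {"dx":0,"dy":0,"dz":0.02,"rx":0,"ry":0,"rz":0,"hand":-0.4},
    {"dx":0,"dy":0,"dz":0.0095,"rx":0,"ry":0,"rz":0,"hand":-0.4},
    {"dx":0,"dy":0,"dz":0,"rx":0,"ry":0,"rz":0,"hand":0.1},
    {"dx":0,"dy":0,"dz":0,"rx":0,"ry":0,"rz":0,"hand":0.5},
    {"dx":0,"dy":0,"dz":0,"rx":0,"ry":0,"rz":0,"hand":1},
    {"dx":0,"dy":0,"dz":0,"rx":0,"ry":0,"rz":0,"hand":1},
    {"dx":0,"dy":0,"dz":0,"rx":0,"ry":0,"rz":0,"hand":1},
  ],
  newtons=100,
)

```text
time: 9.6
tcp_pos: [0.4638, -0.3258, 0.1785]
orientation: [[0.326, 0.945, 0.004], [0.945, -0.326, -0.002], [-0.001, 0.004, -1.0]]
contact_force: [0.4, 1.2, 7.3]
finger_gap: 0.353
```

Run:
```python
from h import *
s=env.state();print(grasp(s),s["finger_gap"],s["contact_force"])
# lift straight 0.2, then to above clip d
R=toolR(CF);s2=dict(s);s2["tcp_pos"]=s["tcp_pos"]+[0,0,.20]
plan(R,g_in("d",.023,.006,.08)+.001*CF[:,1],18,s2)
```

```text
[ 0.46439401 -0.32610179  0.02349281] 0.3526577995624081 [0.35059725 1.22525789 7.34233823]
N 18 d mm [23.39 -0.91  1.66] rot deg [-1.348  0.342 -1.52 ] | total shift norm 0.4189
```

>>> servo_tool(
  series=[
    {"dx":0,"dy":0,"dz":-0.02,"rx":0,"ry":0,"rz":0,"hand":1},
    {"dx":0,"dy":0,"dz":-0.04,"rx":0,"ry":0,"rz":0,"hand":1},
    {"dx":0,"dy":0,"dz":-0.045,"rx":0,"ry":0,"rz":0,"hand":1},
    {"dx":0,"dy":0,"dz":-0.045,"rx":0,"ry":0,"rz":0,"hand":1},
    {"dx":0,"dy":0,"dz":-0.045,"rx":0,"ry":0,"rz":0,"hand":1},
    {"dx":0,"dy":0,"dz":-0.03,"rx":0,"ry":0,"rz":0,"hand":1},
    {"dx":0,"dy":0,"dz":0,"rx":0,"ry":0,"rz":0,"hand":1},
  ],
)

```text
time: 10.3
tcp_pos: [0.4629, -0.3254, 0.407]
orientation: [[0.326, 0.945, 0.008], [0.945, -0.326, -0.007], [-0.004, 0.01, -1.0]]
contact_force: [0.3, -0.0, -2.3]
finger_gap: 0.348
```

Run:
```python
from h import *
s=env.state();print(grasp(s),s["finger_gap"],s["contact_force"])
W["red"]=((340,170,430,290),(300,200,370,320))
ims={n:env.snapshot(n) for n in("top","scene")}
try: pose("red",ims)
except Exception as e: print(e)
plan(toolR(CF),g_in("d",.023,.0075,.10)+.001*CF[:,1],18)
```

```text
[ 0.46421322 -0.32647113  0.2519906 ] 0.3480469125254086 [ 0.29607944 -0.02144797 -2.27211531]
attempt to get argmax of an empty sequence
N 18 d mm [23.24 -1.38  1.79] rot deg [-1.354  0.339 -1.521] | total shift norm 0.4167
```

>>> servo_tool(
  series=[
    {"dx":0.0232,"dy":-0.0014,"dz":0.0018,"rx":-1.354,"ry":0.339,"rz":-1.521,"hand":1},
    {"dx":0.0232,"dy":-0.0014,"dz":0.0018,"rx":-1.354,"ry":0.339,"rz":-1.521,"hand":1},
    {"dx":0.0232,"dy":-0.0014,"dz":0.0018,"rx":-1.354,"ry":0.339,"rz":-1.521,"hand":1},
    {"dx":0.0232,"dy":-0.0014,"dz":0.0018,"rx":-1.354,"ry":0.339,"rz":-1.521,"hand":1},
    {"dx":0.0232,"dy":-0.0014,"dz":0.0018,"rx":-1.354,"ry":0.339,"rz":-1.521,"hand":1},
    {"dx":0.0232,"dy":-0.0014,"dz":0.0018,"rx":-1.354,"ry":0.339,"rz":-1.521,"hand":1},
    {"dx":0.0232,"dy":-0.0014,"dz":0.0018,"rx":-1.354,"ry":0.339,"rz":-1.521,"hand":1},
    {"dx":0.0232,"dy":-0.0014,"dz":0.0018,"rx":-1.354,"ry":0.339,"rz":-1.521,"hand":1},
    {"dx":0.0232,"dy":-0.0014,"dz":0.0018,"rx":-1.354,"ry":0.339,"rz":-1.521,"hand":1},
    {"dx":0.0232,"dy":-0.0014,"dz":0.0018,"rx":-1.354,"ry":0.339,"rz":-1.521,"hand":1},
    {"dx":0.0232,"dy":-0.0014,"dz":0.0018,"rx":-1.354,"ry":0.339,"rz":-1.521,"hand":1},
    {"dx":0.0232,"dy":-0.0014,"dz":0.0018,"rx":-1.354,"ry":0.339,"rz":-1.521,"hand":1},
    {"dx":0.0232,"dy":-0.0014,"dz":0.0018,"rx":-1.354,"ry":0.339,"rz":-1.521,"hand":1},
    {"dx":0.0232,"dy":-0.0014,"dz":0.0018,"rx":-1.354,"ry":0.339,"rz":-1.521,"hand":1},
    {"dx":0.0232,"dy":-0.0014,"dz":0.0018,"rx":-1.354,"ry":0.339,"rz":-1.521,"hand":1},
    {"dx":0.0232,"dy":-0.0014,"dz":0.0018,"rx":-1.354,"ry":0.339,"rz":-1.521,"hand":1},
    {"dx":0.0232,"dy":-0.0014,"dz":0.0018,"rx":-1.354,"ry":0.339,"rz":-1.521,"hand":1},
    {"dx":0.0232,"dy":-0.0014,"dz":0.0018,"rx":-1.354,"ry":0.339,"rz":-1.521,"hand":1},
    {"dx":0,"dy":0,"dz":0,"rx":0,"ry":0,"rz":0,"hand":1},
  ],
)

```text
time: 12.3
tcp_pos: [0.487, 0.0906, 0.3709]
orientation: [[-0.156, 0.897, 0.414], [0.988, 0.141, 0.067], [0.002, 0.419, -0.908]]
contact_force: [-0.7, -1.1, -1.9]
finger_gap: 0.353
```

Run:
```python
from h import *
rep("d")
plan(toolR(CF),g_in("d",.023,.0075,.025)+.001*CF[:,1],4)
im=env.snapshot("scene");g=grasp()
b=cv2.resize(im[110:230,200:320],(600,600),interpolation=cv2.INTER_CUBIC)
for x in(-.1116,-.0216,.0684):
    u=(proj("scene",g+CF@[x,0,-.0075])-[200,110]+.5)*5-.5;cv2.circle(b,tuple(int(q) for q in u),2,(0,255,0),-1);print(u.round())
cv2.imwrite("pics/c6.png",b[:,:,::-1])
```

```text
t 12.3 rel clip d [ 33.2   2.6 106.1] mm; force in clip axes [-1.6 -1.  -1.4] torque tool [ 0.3  -0.05 -0.  ] gap 0.353 rot err [ 0.2  0.2 -0.1]
N 4 d mm [-0.33  0.47 18.4 ] rot deg [-0.054 -0.04   0.033] | total shift norm 0.0736
[168. 399.]
[273. 298.]
[373. 203.]
```

View pics/c6.png

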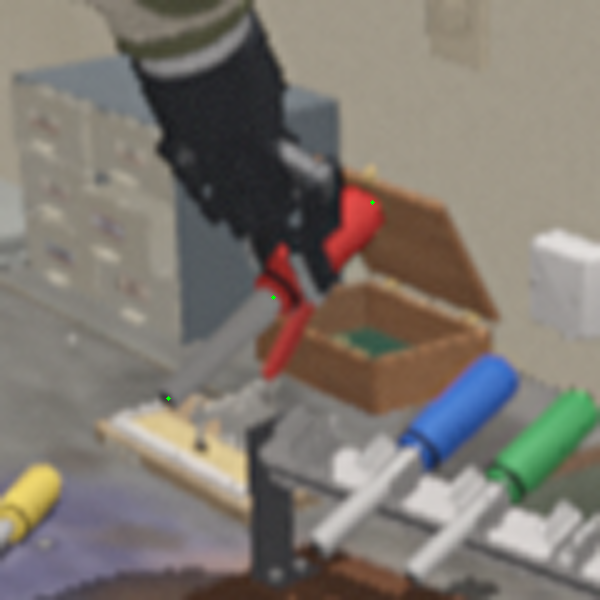

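The picture confirms the predicted red pose: the projected tip (168,399) and butt (373,203) fall on the driver. I'll descend into clip d.

>>> servo_tool(
  series=[
    {"dx":-0.0015,"dy":0.004,"dz":0.019,"rx":0,"ry":0,"rz":0,"hand":1},
    {"dx":0,"dy":0,"dz":0.02,"rx":0,"ry":0,"rz":0,"hand":1},
    {"dx":0,"dy":0,"dz":0.02,"rx":0,"ry":0,"rz":0,"hand":1},
    {"dx":0,"dy":0,"dz":0.017,"rx":0,"ry":0,"rz":0,"hand":1},
    {"dx":0,"dy":0,"dz":0.005,"rx":0,"ry":0,"rz":0,"hand":1},
    {"dx":0,"dy":0,"dz":0.004,"rx":0,"ry":0,"rz":0,"hand":1},
    {"dx":0,"dy":0,"dz":0,"rx":0,"ry":0,"rz":0,"hand":1},
  ],
)

```text
time: 13.05
tcp_pos: [0.5272, 0.093, 0.2974]
orientation: [[-0.153, 0.896, 0.417], [0.988, 0.138, 0.065], [0.001, 0.422, -0.907]]
contact_force: [-0.1, 0.9, -1.7]
finger_gap: 0.348
```

```bash
python3 -c "
from h import *
rep('d')"
```

```text
t 13.05 rel clip d [39.  -1.5 22.5] mm; force in clip axes [-0.7  0.9 -1.6] torque tool [ 0.32  0.   -0.02] gap 0.348 rot err [0. 0. 0.]
```

>>> servo_tool(
  series=[
    {"dx":0,"dy":0,"dz":0.003,"rx":0,"ry":0,"rz":0,"hand":1},
    {"dx":0,"dy":0,"dz":0.003,"rx":0,"ry":0,"rz":0,"hand":1},
    {"dx":0,"dy":0,"dz":0,"rx":0,"ry":0,"rz":0,"hand":1},
  ],
)

```text
time: 13.35
tcp_pos: [0.5294, 0.0947, 0.2927]
orientation: [[-0.153, 0.896, 0.418], [0.988, 0.137, 0.067], [0.003, 0.423, -0.906]]
contact_force: [-1.9, 10.0, 1.0]
finger_gap: 0.355
```

```bash
python3 -c "
from h import *
rep('d')"
```

```text
t 13.35 rel clip d [39.5  0.2 17.2] mm; force in clip axes [ 0.1 10.2  1. ] torque tool [0.29 1.7  0.43] gap 0.355 rot err [-0.   0.2  0.1]
```

>>> servo_tool(
  series=[
    {"dx":0.0028,"dy":-0.002,"dz":0,"rx":0,"ry":0,"rz":0,"hand":1},
    {"dx":0,"dy":0,"dz":0.003,"rx":0,"ry":0,"rz":0,"hand":1},
    {"dx":0,"dy":0,"dz":0,"rx":0,"ry":0,"rz":0,"hand":1},
  ],
)

```text
time: 13.65
tcp_pos: [0.5288, 0.0965, 0.2888]
orientation: [[-0.153, 0.895, 0.418], [0.988, 0.138, 0.065], [0.001, 0.424, -0.906]]
contact_force: [1.1, 2.8, -1.2]
finger_gap: 0.349
```

```bash
python3 -c "
from h import *
rep('d')"
```

```text
t 13.65 rel clip d [37.6  1.7 13.8] mm; force in clip axes [ 0.8  2.6 -1.7] torque tool [-0.1   0.34  0.18] gap 0.349 rot err [-0.1  0.   0. ]
```

>>> servo_tool(
  series=[
    {"dx":0,"dy":0,"dz":0.003,"rx":0,"ry":0,"rz":0,"hand":1},
    {"dx":0,"dy":0,"dz":0,"rx":0,"ry":0,"rz":0,"hand":1},
  ],
)

```text
time: 13.85
tcp_pos: [0.5301, 0.0967, 0.285]
orientation: [[-0.153, 0.896, 0.417], [0.988, 0.138, 0.065], [0.001, 0.422, -0.906]]
contact_force: [5.5, 3.2, -8.2]
finger_gap: 0.349
```

```bash
python3 -c "
from h import *
rep('d')"
```

```text
t 13.85 rel clip d [37.   1.7  9.8] mm; force in clip axes [ 1.9  2.3 -9.9] torque tool [-0.42  0.42  0.1 ] gap 0.349 rot err [0. 0. 0.]
```

>>> servo_tool(
  series=[
    {"dx":0.0006,"dy":0,"dz":0.0015,"rx":0,"ry":0,"rz":0,"hand":1},
    {"dx":0,"dy":0,"dz":0,"rx":0,"ry":0,"rz":0,"hand":1},
  ],
)

```text
time: 14.05
tcp_pos: [0.5305, 0.0971, 0.2835]
orientation: [[-0.153, 0.896, 0.416], [0.988, 0.139, 0.065], [0.0, 0.421, -0.907]]
contact_force: [4.5, -1.1, -7.8]
finger_gap: 0.345
```

```bash
python3 -c "
from h import *
rep('d')"
```

```text
t 14.05 rel clip d [36.5  2.   8.3] mm; force in clip axes [ 0.6 -1.8 -8.9] torque tool [-0.03 -0.18  0.04] gap 0.345 rot err [ 0.1  0.  -0. ]
```

Red is at home depth to within about 1 mm and being pulled in. I'll nudge it, then release it with the partial opening and retreat.

>>> servo_tool(
  series=[
    {"dx":0,"dy":0,"dz":0.0015,"rx":0,"ry":0,"rz":0,"hand":1},
    {"dx":0,"dy":0,"dz":0,"rx":0,"ry":0,"rz":0,"hand":0.2},
    {"dx":0,"dy":0,"dz":0,"rx":0,"ry":0,"rz":0,"hand":-0.1},
    {"dx":0,"dy":0,"dz":0,"rx":0,"ry":0,"rz":0,"hand":-0.1},
    {"dx":0,"dy":0,"dz":0,"rx":0,"ry":0,"rz":0,"hand":-0.1},
    {"dx":0,"dy":0,"dz":-0.01,"rx":0,"ry":0,"rz":0,"hand":-0.1},
    {"dx":0,"dy":0,"dz":-0.02,"rx":0,"ry":0,"rz":0,"hand":-0.1},
    {"dx":0,"dy":0,"dz":-0.03,"rx":0,"ry":0,"rz":0,"hand":-0.1},
    {"dx":0,"dy":0,"dz":-0.04,"rx":0,"ry":0,"rz":0,"hand":-0.1},
  ],
)

```text
time: 14.95
tcp_pos: [0.4886, 0.0908, 0.3743]
orientation: [[-0.153, 0.897, 0.416], [0.988, 0.139, 0.065], [0.001, 0.421, -0.907]]
contact_force: [0.9, 0.6, 0.5]
finger_gap: 0.548
```

Run:
```python
from h import *
rep("d")
d=axis(0,np.radians(42));F=frame(d);o=np.array([.4954,.3449,.013])
g=o-d*.019;g[2]=.0205;print("g",g)
plan(toolR(F),g+[0,0,.12],13)
im=env.snapshot("scene")
b=cv2.resize(im[120:240,200:320],(600,600),interpolation=cv2.INTER_CUBIC)
cv2.imwrite("pics/c7.png",b[:,:,::-1])
```

```text
t 14.95 rel clip d [ 36.4   2.3 108.4] mm; force in clip axes [1.1 0.4 0.1] torque tool [0.17 0.01 0.02] gap 0.548 rot err [0.1 0.  0. ]
g [0.48128025 0.33218652 0.0205    ]
N 13 d mm [17.66  5.7   7.26] rot deg [ 1.861  0.551 -2.514] | total shift norm 0.254
```

View pics/c7.png

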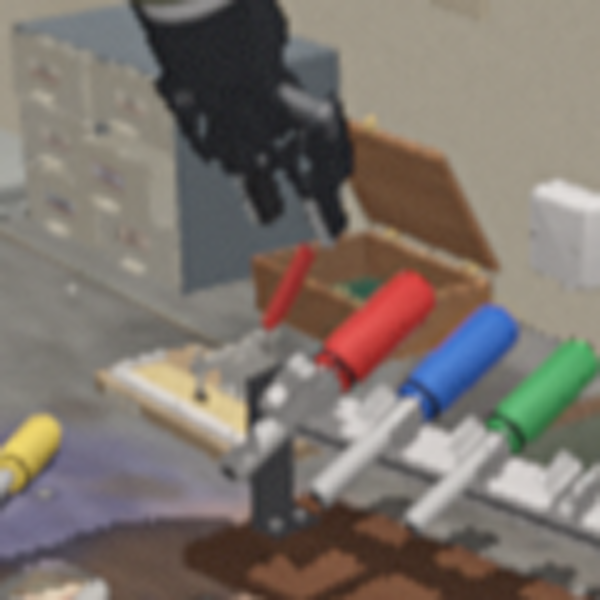

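Red is home beside blue. Now yellow.

>>> servo_tool(
  series=[
    {"dx":0.0177,"dy":0.0057,"dz":0.0073,"rx":1.861,"ry":0.551,"rz":-2.514,"hand":-0.1},
    {"dx":0.0177,"dy":0.0057,"dz":0.0073,"rx":1.861,"ry":0.551,"rz":-2.514,"hand":-0.1},
    {"dx":0.0177,"dy":0.0057,"dz":0.0073,"rx":1.861,"ry":0.551,"rz":-2.514,"hand":-0.1},
    {"dx":0.0177,"dy":0.0057,"dz":0.0073,"rx":1.861,"ry":0.551,"rz":-2.514,"hand":-0.1},
    {"dx":0.0177,"dy":0.0057,"dz":0.0073,"rx":1.861,"ry":0.551,"rz":-2.514,"hand":-0.1},
    {"dx":0.0177,"dy":0.0057,"dz":0.0073,"rx":1.861,"ry":0.551,"rz":-2.514,"hand":-0.1},
    {"dx":0.0177,"dy":0.0057,"dz":0.0073,"rx":1.861,"ry":0.551,"rz":-2.514,"hand":-0.1},
    {"dx":0.0177,"dy":0.0057,"dz":0.0073,"rx":1.861,"ry":0.551,"rz":-2.514,"hand":-0.2},
    {"dx":0.0177,"dy":0.0057,"dz":0.0073,"rx":1.861,"ry":0.551,"rz":-2.514,"hand":-0.2},
    {"dx":0.0177,"dy":0.0057,"dz":0.0073,"rx":1.861,"ry":0.551,"rz":-2.514,"hand":-0.2},
    {"dx":0.0177,"dy":0.0057,"dz":0.0073,"rx":1.861,"ry":0.551,"rz":-2.514,"hand":-0.2},
    {"dx":0.0177,"dy":0.0057,"dz":0.0073,"rx":1.861,"ry":0.551,"rz":-2.514,"hand":-0.2},
    {"dx":0.0177,"dy":0.0057,"dz":0.0073,"rx":1.861,"ry":0.551,"rz":-2.514,"hand":-0.2},
    {"dx":0,"dy":0,"dz":0,"rx":0,"ry":0,"rz":0,"hand":-0.2},
    {"dx":0,"dy":0,"dz":0,"rx":0,"ry":0,"rz":0,"hand":-0.2},
  ],
)

```text
time: 16.5
tcp_pos: [0.4822, 0.3326, 0.2948]
orientation: [[-0.669, 0.743, 0.003], [0.743, 0.669, 0.0], [-0.002, 0.002, -1.0]]
contact_force: [0.6, -0.3, 0.6]
finger_gap: 0.598
```

Run:
```python
from h import *
d=axis(0,np.radians(42));F=frame(d);o=np.array([.4954,.3449,.013])
g=o-d*.019;g[2]=.0205
s=env.state();print(grasp(s),s["finger_gap"],s["contact_force"]);plan(toolR(F),g,1)
```

```text
[0.48263235 0.33263636 0.13981344] 0.5984336973112057 [ 0.6088317  -0.25022238  0.60993871]
N 1 d mm [  0.5   -1.22 119.31] rot deg [ 0.136  0.109 -0.011] | total shift norm 0.1193
```

>>> servo_tool(
  series=[
    {"dx":0.0005,"dy":-0.001,"dz":0.03,"rx":0,"ry":0,"rz":0,"hand":-0.2},
    {"dx":0,"dy":0,"dz":0.03,"rx":0,"ry":0,"rz":0,"hand":-0.2},
    {"dx":0,"dy":0,"dz":0.03,"rx":0,"ry":0,"rz":0,"hand":-0.2},
    {"dx":0,"dy":0,"dz":0.02,"rx":0,"ry":0,"rz":0,"hand":-0.2},
    {"dx":0,"dy":0,"dz":0.009,"rx":0,"ry":0,"rz":0,"hand":-0.2},
    {"dx":0,"dy":0,"dz":0,"rx":0,"ry":0,"rz":0,"hand":0.2},
    {"dx":0,"dy":0,"dz":0,"rx":0,"ry":0,"rz":0,"hand":0.5},
    {"dx":0,"dy":0,"dz":0,"rx":0,"ry":0,"rz":0,"hand":1},
    {"dx":0,"dy":0,"dz":0,"rx":0,"ry":0,"rz":0,"hand":1},
    {"dx":0,"dy":0,"dz":0,"rx":0,"ry":0,"rz":0,"hand":1},
  ],
  newtons=100,
)

```text
time: 17.5
tcp_pos: [0.4818, 0.3325, 0.1768]
orientation: [[-0.669, 0.743, 0.005], [0.743, 0.669, 0.001], [-0.003, 0.004, -1.0]]
contact_force: [-1.7, -1.5, 6.7]
finger_gap: 0.272
```

```bash
python3 -c "
from h import *
s=env.state();print(grasp(s),s['finger_gap'],s['contact_force'])"
```

```text
[0.48245919 0.33259675 0.02184922] 0.27230632038910074 [-1.67212193 -1.52687922  6.7204769 ]
```

>>> servo_tool(
  series=[
    {"dx":0,"dy":0,"dz":-0.02,"rx":0,"ry":0,"rz":0,"hand":1},
    {"dx":0,"dy":0,"dz":-0.04,"rx":0,"ry":0,"rz":0,"hand":1},
    {"dx":0,"dy":0,"dz":-0.045,"rx":0,"ry":0,"rz":0,"hand":1},
    {"dx":0,"dy":0,"dz":-0.045,"rx":0,"ry":0,"rz":0,"hand":1},
    {"dx":0,"dy":0,"dz":-0.045,"rx":0,"ry":0,"rz":0,"hand":1},
    {"dx":0,"dy":0,"dz":-0.04,"rx":0,"ry":0,"rz":0,"hand":1},
    {"dx":0,"dy":0,"dz":0,"rx":0,"ry":0,"rz":0,"hand":1},
  ],
)

```text
time: 18.2
tcp_pos: [0.4806, 0.3325, 0.4167]
orientation: [[-0.669, 0.743, 0.012], [0.743, 0.669, 0.004], [-0.005, 0.012, -1.0]]
contact_force: [0.4, 0.4, -0.8]
finger_gap: 0.276
```

Run:
```python
from h import *
s=env.state();print(grasp(s),s["finger_gap"],s["contact_force"])
plan(toolR(CF),clip("a")+CF@np.array([.0360,.0018,.105]),18)
```

```text
[0.48247727 0.33319915 0.26170704] 0.27563174709091587 [ 0.36628872  0.44309703 -0.83382686]
N 18 d mm [-23.26  -9.61   1.28] rot deg [-1.308 -0.399  1.816] | total shift norm 0.448
```

>>> servo_tool(
  series=[
    {"dx":-0.0233,"dy":-0.0096,"dz":0.0013,"rx":-1.308,"ry":-0.399,"rz":1.816,"hand":1},
    {"dx":-0.0233,"dy":-0.0096,"dz":0.0013,"rx":-1.308,"ry":-0.399,"rz":1.816,"hand":1},
    {"dx":-0.0233,"dy":-0.0096,"dz":0.0013,"rx":-1.308,"ry":-0.399,"rz":1.816,"hand":1},
    {"dx":-0.0233,"dy":-0.0096,"dz":0.0013,"rx":-1.308,"ry":-0.399,"rz":1.816,"hand":1},
    {"dx":-0.0233,"dy":-0.0096,"dz":0.0013,"rx":-1.308,"ry":-0.399,"rz":1.816,"hand":1},
    {"dx":-0.0233,"dy":-0.0096,"dz":0.0013,"rx":-1.308,"ry":-0.399,"rz":1.816,"hand":1},
    {"dx":-0.0233,"dy":-0.0096,"dz":0.0013,"rx":-1.308,"ry":-0.399,"rz":1.816,"hand":1},
    {"dx":-0.0233,"dy":-0.0096,"dz":0.0013,"rx":-1.308,"ry":-0.399,"rz":1.816,"hand":1},
    {"dx":-0.0233,"dy":-0.0096,"dz":0.0013,"rx":-1.308,"ry":-0.399,"rz":1.816,"hand":1},
    {"dx":-0.0233,"dy":-0.0096,"dz":0.0013,"rx":-1.308,"ry":-0.399,"rz":1.816,"hand":1},
    {"dx":-0.0233,"dy":-0.0096,"dz":0.0013,"rx":-1.308,"ry":-0.399,"rz":1.816,"hand":1},
    {"dx":-0.0233,"dy":-0.0096,"dz":0.0013,"rx":-1.308,"ry":-0.399,"rz":1.816,"hand":1},
    {"dx":-0.0233,"dy":-0.0096,"dz":0.0013,"rx":-1.308,"ry":-0.399,"rz":1.816,"hand":1},
    {"dx":-0.0233,"dy":-0.0096,"dz":0.0013,"rx":-1.308,"ry":-0.399,"rz":1.816,"hand":1},
    {"dx":-0.0233,"dy":-0.0096,"dz":0.0013,"rx":-1.308,"ry":-0.399,"rz":1.816,"hand":1},
    {"dx":-0.0233,"dy":-0.0096,"dz":0.0013,"rx":-1.308,"ry":-0.399,"rz":1.816,"hand":1},
    {"dx":-0.0233,"dy":-0.0096,"dz":0.0013,"rx":-1.308,"ry":-0.399,"rz":1.816,"hand":1},
    {"dx":-0.0233,"dy":-0.0096,"dz":0.0013,"rx":-1.308,"ry":-0.399,"rz":1.816,"hand":1},
    {"dx":0,"dy":0,"dz":0,"rx":0,"ry":0,"rz":0,"hand":1},
    {"dx":0,"dy":0,"dz":0,"rx":0,"ry":0,"rz":0,"hand":1},
  ],
)

```text
time: 20.2
tcp_pos: [0.5206, -0.1119, 0.3623]
orientation: [[-0.152, 0.901, 0.407], [0.988, 0.14, 0.061], [-0.002, 0.412, -0.911]]
contact_force: [0.9, -0.0, -1.4]
finger_gap: 0.278
```

Run:
```python
from h import *
rep("a")
plan(toolR(CF),clip("a")+CF@np.array([.0367,.0015,.030]),4)
im=env.snapshot("scene");g=grasp()
b=cv2.resize(im[140:270,250:380],(600,600),interpolation=cv2.INTER_CUBIC);k=600/130
for x in(-.0912,-.0212,.0568):
    u=(proj("scene",g+CF@[x,0,-.0089])-[250,140]+.5)*k-.5;cv2.circle(b,tuple(int(q) for q in u),2,(255,0,255),-1);print(u.round())
cv2.imwrite("pics/c8.png",b[:,:,::-1])
```

```text
t 20.2 rel clip a [ 31.6   0.6 100.1] mm; force in clip axes [ 0.2 -0.2 -1.7] torque tool [ 0.18  0.03 -0.02] gap 0.278 rot err [ 0.7 -0.1 -0. ]
N 4 d mm [ 0.17  0.93 17.51] rot deg [-0.171  0.035  0.003] | total shift norm 0.0702
[195. 313.]
[272. 232.]
[353. 145.]
```

View pics/c8.png

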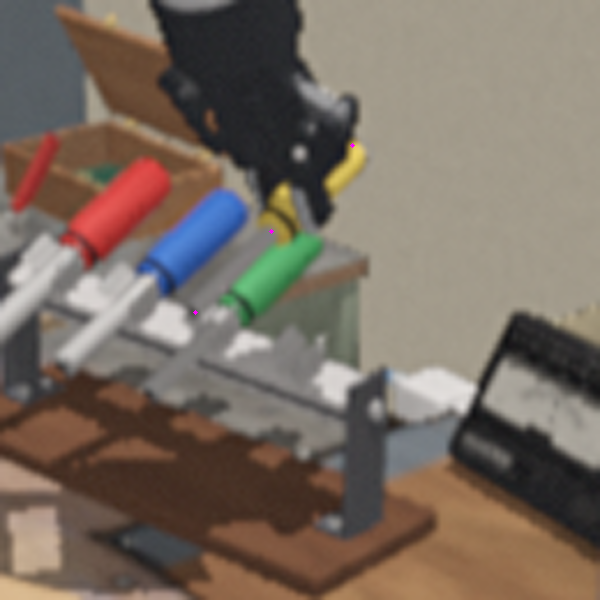

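Yellow's projected tip (195,313) and butt (353,145) match to within a few pixels, with its handle perhaps 2° low. Red, blue and green all sit home. I'll descend into clip a.

>>> servo_tool(
  series=[
    {"dx":0.0002,"dy":0.0009,"dz":0.0175,"rx":-0.17,"ry":0,"rz":0,"hand":1},
    {"dx":0.0002,"dy":0.0009,"dz":0.0175,"rx":-0.17,"ry":0,"rz":0,"hand":1},
    {"dx":0.0002,"dy":0.0009,"dz":0.0175,"rx":-0.17,"ry":0,"rz":0,"hand":1},
    {"dx":0.0002,"dy":0.0009,"dz":0.0175,"rx":-0.17,"ry":0,"rz":0,"hand":1},
    {"dx":0,"dy":0,"dz":0.004,"rx":0,"ry":0,"rz":0,"hand":1},
    {"dx":0,"dy":0,"dz":0.003,"rx":0,"ry":0,"rz":0,"hand":1},
    {"dx":0,"dy":0,"dz":0,"rx":0,"ry":0,"rz":0,"hand":1},
  ],
)

```text
time: 20.95
tcp_pos: [0.5557, -0.1055, 0.2948]
orientation: [[-0.153, 0.895, 0.419], [0.988, 0.14, 0.062], [-0.003, 0.424, -0.906]]
contact_force: [0.7, -0.2, -1.3]
finger_gap: 0.273
```

```bash
python3 -c "
from h import *
rep('a')"
```

```text
t 20.95 rel clip a [37.5  1.5 23.8] mm; force in clip axes [ 0.  -0.3 -1.4] torque tool [ 0.25 -0.03 -0.01] gap 0.273 rot err [-0.1 -0.2 -0.1]
```

>>> servo_tool(
  series=[
    {"dx":0,"dy":0,"dz":0.003,"rx":0,"ry":0,"rz":0,"hand":1},
    {"dx":0,"dy":0,"dz":0.003,"rx":0,"ry":0,"rz":0,"hand":1},
    {"dx":0,"dy":0,"dz":0,"rx":0,"ry":0,"rz":0,"hand":1},
  ],
)

```text
time: 21.25
tcp_pos: [0.5582, -0.1054, 0.2888]
orientation: [[-0.153, 0.895, 0.419], [0.988, 0.139, 0.062], [-0.003, 0.423, -0.906]]
contact_force: [-0.4, 0.7, -0.8]
finger_gap: 0.272
```

```bash
python3 -c "
from h import *
rep('a')"
```

```text
t 21.25 rel clip a [37.1  1.1 17.3] mm; force in clip axes [-0.6  0.8 -0.6] torque tool [ 0.28 -0.01 -0.05] gap 0.272 rot err [-0.1 -0.2 -0.1]
```

>>> servo_tool(
  series=[
    {"dx":0,"dy":0,"dz":0.003,"rx":0,"ry":0,"rz":0,"hand":1},
    {"dx":0,"dy":0,"dz":0,"rx":0,"ry":0,"rz":0,"hand":1},
  ],
)

```text
time: 21.45
tcp_pos: [0.5596, -0.1052, 0.2865]
orientation: [[-0.153, 0.895, 0.42], [0.988, 0.14, 0.062], [-0.003, 0.424, -0.906]]
contact_force: [0.1, 2.8, 2.9]
finger_gap: 0.275
```

```bash
python3 -c "
from h import *
rep('a')"
```

```text
t 21.45 rel clip a [37.6  1.  14.6] mm; force in clip axes [1.7 2.7 2.4] torque tool [ 0.28  0.09 -0.  ] gap 0.275 rot err [-0.1 -0.2 -0.1]
```

>>> servo_tool(
  series=[
    {"dx":0.0005,"dy":0,"dz":0.002,"rx":0,"ry":0,"rz":0,"hand":1},
    {"dx":0,"dy":0,"dz":0.002,"rx":0,"ry":0,"rz":0,"hand":1},
    {"dx":0,"dy":0,"dz":0,"rx":0,"ry":0,"rz":0,"hand":1},
  ],
)

```text
time: 21.75
tcp_pos: [0.5613, -0.1046, 0.2822]
orientation: [[-0.152, 0.895, 0.42], [0.988, 0.139, 0.061], [-0.004, 0.424, -0.905]]
contact_force: [6.6, -1.1, -7.6]
finger_gap: 0.275
```

```bash
python3 -c "
from h import *
rep('a')"
```

```text
t 21.75 rel clip a [37.4  1.3 10. ] mm; force in clip axes [ 2.6 -2.1 -9.6] torque tool [-0.59 -0.39 -0.07] gap 0.275 rot err [-0.1 -0.2 -0. ]
```

>>> servo_tool(
  series=[
    {"dx":0,"dy":0,"dz":0.002,"rx":0,"ry":0,"rz":0,"hand":1},
    {"dx":0,"dy":0,"dz":0,"rx":0,"ry":0,"rz":0,"hand":1},
  ],
)

```text
time: 21.95
tcp_pos: [0.5619, -0.1045, 0.2801]
orientation: [[-0.153, 0.895, 0.418], [0.988, 0.14, 0.062], [-0.003, 0.423, -0.906]]
contact_force: [1.3, -2.1, -4.0]
finger_gap: 0.277
```

```bash
python3 -c "
from h import *
rep('a')"
```

```text
t 21.95 rel clip a [36.8  1.5  7.8] mm; force in clip axes [-0.8 -2.3 -4. ] torque tool [ 0.18 -0.46 -0.07] gap 0.277 rot err [-0.  -0.2 -0.1]
```

Yellow has clicked and is near equilibrium. I'll release it, retreat, and swing clear for a last look.

>>> servo_tool(
  series=[
    {"dx":-0.0005,"dy":0,"dz":0.001,"rx":0,"ry":0,"rz":0,"hand":0.4},
    {"dx":0,"dy":0,"dz":0,"rx":0,"ry":0,"rz":0,"hand":0.0},
    {"dx":0,"dy":0,"dz":0,"rx":0,"ry":0,"rz":0,"hand":0.0},
    {"dx":0,"dy":0,"dz":0,"rx":0,"ry":0,"rz":0,"hand":0.0},
    {"dx":0,"dy":0,"dz":-0.01,"rx":0,"ry":0,"rz":0,"hand":0.0},
    {"dx":0,"dy":0,"dz":-0.02,"rx":0,"ry":0,"rz":0,"hand":0.0},
    {"dx":0,"dy":0,"dz":-0.03,"rx":0,"ry":0,"rz":0,"hand":0.0},
    {"dx":0,"dy":0,"dz":-0.04,"rx":0,"ry":0,"rz":0,"hand":0.0},
    {"dx":0,"dy":0,"dz":-0.04,"rx":0,"ry":0,"rz":0,"hand":0.0},
    {"dx":-0.04,"dy":0,"dz":0,"rx":0,"ry":0,"rz":0,"hand":0.0},
    {"dx":-0.04,"dy":-0.02,"dz":0,"rx":0,"ry":0,"rz":0,"hand":0.0},
    {"dx":-0.04,"dy":-0.02,"dz":0,"rx":0,"ry":0,"rz":0,"hand":0.0},
    {"dx":-0.04,"dy":-0.02,"dz":0,"rx":0,"ry":0,"rz":0,"hand":0.0},
    {"dx":-0.04,"dy":-0.02,"dz":0,"rx":0,"ry":0,"rz":0,"hand":0.0},
    {"dx":-0.04,"dy":-0.02,"dz":0,"rx":0,"ry":0,"rz":0,"hand":0.0},
    {"dx":0,"dy":0,"dz":0,"rx":0,"ry":0,"rz":0,"hand":0.0},
  ],
)

```text
time: 23.55
tcp_pos: [0.4489, -0.3686, 0.3643]
orientation: [[-0.148, 0.896, 0.418], [0.989, 0.135, 0.06], [-0.003, 0.423, -0.906]]
contact_force: [0.5, 0.9, -0.5]
finger_gap: 0.494
```

Run:
```python
from h import *
ims={n:env.snapshot(n) for n in("top","scene")}
a=cv2.resize(ims["top"][150:310,200:440],(400,267),interpolation=cv2.INTER_CUBIC)
b=cv2.resize(ims["scene"][150:270,225:345],(400,400),interpolation=cv2.INTER_CUBIC)
o=np.zeros((400,800,3),np.uint8);o[:267,:400]=a;o[:,400:]=b
cv2.imwrite("pics/c9.png",o[:,:,::-1])
W2={"yellow":((320,155,350,205),(310,190,360,240)),"green":W["green"],"blue":((255,155,285,205),(260,180,310,220)),"red":((230,155,260,205),(240,175,292,215))}
for c in W2:
    try:pose(c,ims,W2)
    except Exception as e: print(c,e)
L={"yellow":("a",.039),"green":("b",.041),"blue":("c",.043),"red":("d",.045)}
for c,(k,l) in L.items(): print(c,"expected mid-handle",(clip(k)+CF[:,0]*(.0125+l)).round(4))
s=env.state();print(s["time"],s["contact_force"])
```

```text
yellow [ 0.6482 -0.0996  0.1311] gap 0.0036 dir [0.895 0.122 0.429] elev 25.4 yaw 7.8 [(array([321.9, 181.9]), 134, array([1.4, 7.9])), (array([328.7, 207.6]), 53, array([1.2, 7. ]))]
green [ 0.6356 -0.0276  0.1404] gap 0.0066 dir [0.863 0.143 0.484] elev 29.0 yaw 9.4 [(array([294.3, 183.7]), 244, array([2.6, 7.8])), (array([310.2, 197.4]), 137, array([2.3, 6.3]))]
blue [0.6263 0.0408 0.1401] gap 0.0022 dir [0.92  0.111 0.376] elev 22.1 yaw 6.9 [(array([269.5, 183.6]), 297, array([2.8, 8.6])), (array([292. , 191.6]), 220, array([2.6, 7. ]))]
red [0.6162 0.1094 0.1441] gap 0.0033 dir [0.918 0.159 0.364] elev 21.3 yaw 9.8 [(array([243.8, 184. ]), 366, array([3.3, 9.1])), (array([275.6, 184.7]), 249, array([3., 7.]))]
yellow expected mid-handle [ 0.6434 -0.0938  0.1388]
green expected mid-handle [ 0.6348 -0.0263  0.1406]
blue expected mid-handle [0.6262 0.0412 0.1425]
red expected mid-handle [0.6176 0.1086 0.1443]
23.65 [ 0.50590658 -0.11380342  0.53388026]
```

View pics/c9.png

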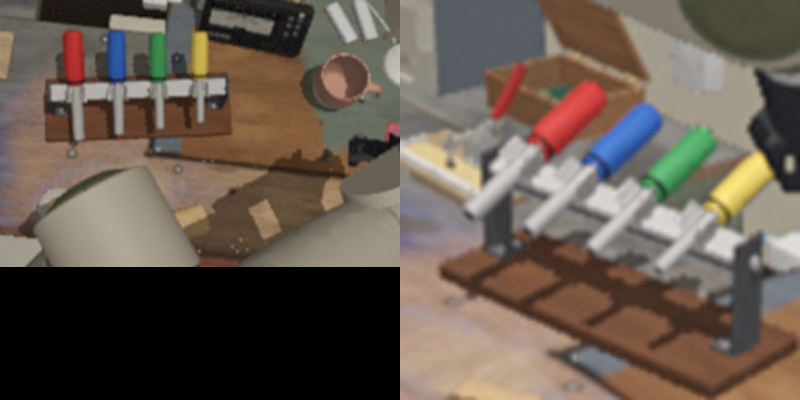

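All four drivers sit parallel and evenly spaced, in the right order, and the arm is clear. The search window cut through yellow, so I'll recheck that one with a wider window before handing in.

Run:
```python
from h import *
H["yellow"]=(18,34,100)
ims={n:env.snapshot(n) for n in("top","scene")}
P,d=pose("yellow",ims,{"yellow":((308,160,335,205),(310,190,345,225))})
print((CF.T@(P-clip("a"))).round(4),"expect x .0515 y~.001 z~0; speed",np.abs(env.state()["joint_vel"]).max())
if np.abs((CF.T@(P-clip("a")))[1:]).max()<.005: print("sign",env.sign_off())
```

```text
yellow [ 0.6452 -0.0934  0.1363] gap 0.0019 dir [0.898 0.102 0.427] elev 25.3 yaw 6.5 [(array([319.5, 182.3]), 293, array([2.9, 8.4])), (array([326.7, 205.4]), 226, array([2.9, 6.4]))]
[ 0.0522  0.0001 -0.003 ] expect x .0515 y~.001 z~0; speed 0.013129353334277836
the job is handed in; nothing more can be done
sign None
```

I moved the blue driver from the largest clip to its own, and clicked the red and the yellow drivers into theirs. The job was handed in at about 24 s of robot time. I never touched the green driver, mug, tin or block.

- **Click felt:** for all three drivers the clip's force turned to pulling the shank in near home depth, so each one clicked.
- **Last pictures:** the four drivers are parallel, evenly spaced and in order from red on the left to yellow on the right, with the arm clear of them. The mug looked undisturbed. The arm hid the tin and part of the block in that view, so I did not check them again.
- **Measured position:** mid-handle positions came within about 3 mm of where they should be with the drivers home. That is near the limit of what the cameras can resolve.
- **Where checks disagreed:** my first yellow reading was about 8–10 mm off because the search window cut through the handle. A wider window put it about 3 mm off in depth. Handle slopes read between 21° and 29° against the true 25°. The untouched green driver read 29°, so I take this as image error. My first move call was also refused, because each row needs all seven values.

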